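# Book a delivery of tins into the pantry

### The arm

A 6-joint arm with a two-finger parallel gripper is mounted at the origin on the work surface. World frame = base frame: x ahead of the robot, y to its left, z up, the work surface at z = 0. Lengths are in m, angles in rad, forces in N, time in s.
With the tool pointing down it reaches from about 0.375 to 0.9 m from the base axis. Payload 3.1 kg.
Tool frame: the origin (TCP) lies midway between the tips of the shut fingers; the grasp point (between the pads) lies 19 mm behind it (manip.hold_point_z is the distance from the TCP to the grasp point, in m); z points along the fingers, y is the direction in which the jaws open and shut (so a half turn about z gives the same grasp; the last joint's range is limited). The gripper opens to 85 mm and grips with 20 to 120 N. Pads are 22 mm wide; open, the fingers measure 114 mm over their backs; the gripper's body (76 mm by 85 mm) begins 54 mm behind the grasp point. The pads swing forward as they close: fully open they stand 13 mm farther back than shut.
Start: joints at [0.963, 0.527, 1.433, -0, 1.181, -0.178], TCP at [0.26, 0.568, 0.231] pointing down, gripper open.
Joint ranges: [-3.08, 3.08], [-0.75, 2.2], [0.22, 2.44], [-1.43, 4.57], [0, 2.65], [-2.85, 2.85]. Speed limits (rad/s): [2.79, 2.79, 3.14, 3.14, 3.14, 3.14].

### API

Orientations are given as a unit quaternion [x, y, z, w].
In Python, from station import manip gives the robot as it stands.
- The arm moves only by the tool drive_tool, never from a script. Its argument "motion" is one flat list of numbers, 7 for each row, row after row: the shift along the tool's x, y, z in mm, then the turn, a rotation vector about the tool's x, y, z in degrees, then the finger opening in mm, from 0 to 85.4. A call has 1 to 8 rows; each row is the pose to reach, as a shift and turn from the pose measured when the call began, along the tool's axes at that moment; what a row does not reach only later rows make up. A row lasts 1/8 s, in which the tool goes at most 62.5 mm and 10.7 degrees, less where a joint would pass 70% of its speed; a pose out of reach is approached as far as the arm can. A call with a gripper value outside its range is refused whole. The fingers move at their own pace and stop on an object; "force" is the grip in N (left out, the last holds). Time passes only in rows, so rows that repeat a pose let the fingers close. It gives the time, the measured TCP pose, the force and the opening at its end, in the units of the state.
- manip.sense(): the state, without advancing time (a new reading comes with each control period).
- manip.snapshot(name): name is "scene" or "top" or "wrist"; returns a dict with "color" (420x560x3 uint8, red, green, blue), "fx", "fy", "cx", "cy" (pixels), "view" (4x4, takes a point from world to camera coordinates). Camera axes: x right, y up, looking along -z (the intrinsics and any distortion apply to the point x, -y, -z); pixel columns grow to the right and rows downward; lengths in m; the calibration is good to about 2 mm. A picture is of the moment at which its call begins. There is no depth.
- manip.sign_off(): hands the job in, once; it reports no verdict.
The state is a dict: "t": time; "q": joint angles; "qd": joint speeds; "tau": joint torques, N m; "tcp_pos": TCP position; "tool_rot": TCP orientation; "force": force on the tool from outside, world axes, zero at the start; "ft_torque": the same for the moment, N m; "finger_gap": opening from 0.0 (shut) to 1.0 (fully open).
Only numpy, scipy, OpenCV 4.12 (cv2) and the standard library are available. Lean on these libraries where they do the work, as an engineer would, in place of code of your own. Each camera call takes 0.05 s, during which the arm holds its last target.

### The job

Book in the tins on the pantry counter: stand every one of them upright on the floor of the check-in tray, then swing the lamp's dimmer lever to its third mark (bright, the last but one). Then take the scanner, aim its window squarely at the middle of the tray's label from about 10 cm away and hold it still there for a good second, lay it back level in its rest as it was, and last turn the lever back to the first mark after off (night light). Leave the jars and other things on the counter standing where they are.

Things in the scene. Friction and masses are not known exactly. Their poses are not given: they have to be found in the camera images.
- tin1: Larger food tin to book in: steel with a plain paper band and ring pull, upright cylinder 62 mm across, 50 mm high, 0.22 kg or so; origin at the centre of its underside, z up. Not every tin is there each time.
- tin2: Larger food tin to book in: steel with a plain paper band and ring pull, upright cylinder 62 mm across, 50 mm high, 0.22 kg or so; origin at the centre of its underside, z up. Not every tin is there each time.
- tin3: Larger food tin to book in: steel with a plain paper band and ring pull, upright cylinder 62 mm across, 50 mm high, 0.22 kg or so; origin at the centre of its underside, z up. Not every tin is there each time.
- tin4: Smaller food tin to book in: steel with a plain paper band and ring pull, upright cylinder 56 mm across, 45 mm high, 0.22 kg or so; origin at the centre of its underside, z up. Not every tin is there each time.
- tin5: Smaller food tin to book in: steel with a plain paper band and ring pull, upright cylinder 56 mm across, 45 mm high, 0.22 kg or so; origin at the centre of its underside, z up. Not every tin is there each time.
- tray: Fixed shallow aluminium check-in tray, 240 (x) x 220 (y) mm outside, walls 5 mm thick and 14 mm high, inner floor 5 mm above its origin; origin under the tray's centre on the counter. Its +x end, away from the robot, carries the sloped label plate (85 mm high).
- tray_label (a point): Centre of the tray's label, a white 70 x 90 mm plate with black code bars, 135 mm along +x from the tray's origin and 60 mm up. Its z axis is the outward normal: it slopes 45 degrees, facing up and back along the tray's -x.
- lamp: Fixed lamp: white base block 170 (x) x 150 (y) x 50 mm high, origin under its centre; near its far right corner (x = +74, y = -50 mm) a thin column with a bar lamp reaching from y = -25 to -155 mm, 136 to 160 mm up. On the base top lies the dimmer lever with five black tick marks under it.
- dimmer (a joint): Dimmer lever angle (rad) about a vertical hinge, growing counter-clockwise from above; it lies on the robot's side of the hinge. 0 = leftmost (+y) stop, 2.0 = rightmost. Marks: 0 (off, short), 0.5 (first, night light), 1.0 (second; lever along the lamp's -x), 1.5 (third, bright), 2.0 (fourth, full). Friction 0.12 N m, 1.5 N at the grip; it stays where left.
- dimmer_grip (a point): Point to hold on the lever: on the axis of the upright black round post (20 mm across) at the lever's end, 80 mm from the hinge. The post stands free from 65 mm to 105 mm above the counter, this point is 95 mm up.
- dimmer_hinge (a point): A point on the hinge axis of the dimmer lever, at the height of dimmer_grip; 20 mm along +x from the lamp's centre.
- scanner: Hand-held code scanner, 0.16 kg: black bar handle 130 (x) x 32 (y) x 36 (z) mm; origin at the centre of the handle's underside. At the +x end a grey head 60 mm wide slants 45 degrees down, reaching x = 126 mm and 29 mm below the underside. Its centre of mass is about 15 mm ahead (+x) of the origin. It can be gripped across the handle from above, near the origin.
- scanner_eye (a point): Centre of the scanner's glass window, at (110, 0, -13) mm in the scanner's frame. Its x axis is the aim: 45 degrees downward, ahead of the scanner when this is held level.
- rest: Fixed grey scanner rest: block 100 (x) x 60 (y) x 50 mm high, origin under its centre; four lips 8 mm high at its corners, 41 mm apart across y, keep the 32 mm handle from sliding sideways. The scanner lies level on it with the two origins above one another and both x axes the same way, its head overhanging the +x end.
- jar1: Small spice jar, amber glass, black cap, 44 mm across, 65 mm high, bystander; origin at the centre of its underside.
- jar2: Small spice jar, green glass, black cap, 44 mm across, 65 mm high, bystander; origin at the centre of its underside.
- jar3: Smallest spice jar, amber glass, black cap, 36 mm across, 60 mm high, bystander; origin at the centre of its underside.
- mug: White mug, handle at its +y, 80 mm across, 85 mm high, bystander; origin at the centre of its underside.
- bottle: Tall green glass bottle, 68 mm across, 220 mm high, bystander; origin at the centre of its underside.
- mill: Wooden pepper mill, 52 mm across, 165 mm high, bystander; origin at the centre of its underside.
- carton: Plain cardboard carton, 70 x 150 x 60 mm, bystander; origin at the centre of its underside.
Mind the look-alikes: they are no part of the job. Leave any turquoise look-alike of the rest alone.

How it is judged:
On the way, in this order (a step that is already met when the one before it is completed fails the run):
1. every tin stands in the tray, let go (x of tin1 in the frame of tray between -0.092 and 0.092 m and y of tin1 in the frame of tray between -0.082 and 0.082 m and z of tin1 in the frame of tray between 0 and 0.012 m and angle between each of tin1, tin2, tin3, tin4, tin5's own z axis and vertical below 0.15 rad and linear speed of each of tin1, tin2, tin3, tin4, tin5 below 0.03 m/s and x of tin2 in the frame of tray between -0.092 and 0.092 m and y of tin2 in the frame of tray between -0.082 and 0.082 m and z of tin2 in the frame of tray between 0 and 0.012 m and x of tin3 in the frame of tray between -0.092 and 0.092 m and y of tin3 in the frame of tray between -0.082 and 0.082 m and z of tin3 in the frame of tray between 0 and 0.012 m and x of tin4 in the frame of tray between -0.092 and 0.092 m and y of tin4 in the frame of tray between -0.082 and 0.082 m and z of tin4 in the frame of tray between 0 and 0.012 m and x of tin5 in the frame of tray between -0.092 and 0.092 m and y of tin5 in the frame of tray between -0.082 and 0.082 m and z of tin5 in the frame of tray between 0 and 0.012 m and contact force between each of tin1, tin2, tin3, tin4, tin5 and the fingers below 0.1 N), for 0.2 s.
2. the dimmer lever is at the third mark (value of joint dimmer between 1.4 and 1.6 rad), for 0.3 s.
3. the held scanner is aimed at the label, 5 to 15 cm away, still for 0.8 s, with the lever at the third mark (all of step 2 and x of tray_label in the frame of scanner_eye between 0.05 and 0.15 m and y of tray_label in the frame of scanner_eye between -0.02 and 0.02 m and z of tray_label in the frame of scanner_eye between -0.02 and 0.02 m and angle between the x axis of scanner_eye and the z axis of tray_label, either way round below 0.35 rad and linear speed of scanner below 0.03 m/s and contact force between scanner and the fingers above 0.5 N), for 0.8 s.
4. the scanner is back in its rest, let go (x of scanner in the frame of rest between -0.02 and 0.02 m and y of scanner in the frame of rest between -0.009 and 0.009 m and z of scanner in the frame of rest between 0.046 and 0.056 m and angle between the x axis of scanner and the x axis of rest, either way round below 0.15 rad and x of scanner_eye in the frame of rest above 0.05 m and angle between scanner's own z axis and vertical below 0.12 rad and linear speed of scanner below 0.03 m/s and contact force between scanner and the fingers below 0.1 N), for 0.2 s.
5. the dimmer lever is back at the first mark (value of joint dimmer between 0.4 and 0.6 rad), for 0.3 s.
At the end, for the whole second after the job is handed in: All tins that are there stand upright (within 0.15 rad) and at rest on the tray's floor, inside its walls; the scanner lies level in its rest, within 20 mm along it, 9 mm across and 0.15 rad of the rest's direction, head at the rest's +x end; the dimmer lever reads 0.5 rad within 0.1 (all of step 5 and x of tin1 in the frame of tray between -0.092 and 0.092 m and y of tin1 in the frame of tray between -0.082 and 0.082 m and z of tin1 in the frame of tray between 0 and 0.012 m and angle between each of tin1, tin2, tin3, tin4, tin5's own z axis and vertical below 0.15 rad and linear speed of each of tin1, tin2, tin3, tin4, tin5, scanner below 0.03 m/s and x of tin2 in the frame of tray between -0.092 and 0.092 m and y of tin2 in the frame of tray between -0.082 and 0.082 m and z of tin2 in the frame of tray between 0 and 0.012 m and x of tin3 in the frame of tray between -0.092 and 0.092 m and y of tin3 in the frame of tray between -0.082 and 0.082 m and z of tin3 in the frame of tray between 0 and 0.012 m and x of tin4 in the frame of tray between -0.092 and 0.092 m and y of tin4 in the frame of tray between -0.082 and 0.082 m and z of tin4 in the frame of tray between 0 and 0.012 m and x of tin5 in the frame of tray between -0.092 and 0.092 m and y of tin5 in the frame of tray between -0.082 and 0.082 m and z of tin5 in the frame of tray between 0 and 0.012 m and x of scanner in the frame of rest between -0.02 and 0.02 m and y of scanner in the frame of rest between -0.009 and 0.009 m and z of scanner in the frame of rest between 0.046 and 0.056 m and angle between the x axis of scanner and the x axis of rest, either way round below 0.15 rad and x of scanner_eye in the frame of rest above 0.05 m and angle between scanner's own z axis and vertical below 0.12 rad and velocity of joint dimmer between -0.05 and 0.05 rad/s); the robot touches nothing.
It fails at once if a bystander is knocked over or pushed more than 6 cm (angle between any of jar1, jar2, jar3, mug, bottle, mill, carton's own z axis and vertical above 0.6 rad or distance of any of jar1, jar2, jar3, mug, bottle, mill, carton from where it was at the start of the episode above 0.06 m).
Of tin1, tin2, tin3, tin4, tin5 only 3 to 4 are there at a start; the rules pass over those that are not, and their reading is None.
At some moment in a run one of tin1, tin2, tin3, tin4, tin5 may be knocked a few centimetres aside while the robot is not near it.
It also fails if it takes over 210 s, if anything falls off the work surface, if the arm or the gripper's body presses on something with over 40 N, if the wrist force passes 120 N, or if a joint passes its speed limit or range.

## Working session

There is one attempt and no reset: what is moved stays moved. The work goes in short steps, Python scripts to look and compute and a tool call to move; the robot and the scene stay as the last step left them, time stands still between calls to the robot, and variables do not carry over. Pictures are saved under pics/ and viewed, and the job is handed in when it is done.

Besides the shell and the picture viewer there is one more tool, called after "Emit:" by a JSON object that holds its "method" and its "body". drive_tool: Moves the arm, as the interface text tells. Its arguments: {"type":"object","properties":{"motion":{"type":"array","items":{"type":"number"}},"force":{"type":"number"}},"required":["motion"]}

```bash
ls; mkdir -p pics
python3 - <<'E'
from station import manip
import cv2,numpy as np
print(manip.sense())
for n in("scene","top","wrist"):
    s=manip.snapshot(n); cv2.imwrite(f"pics/{n}0.png",s["color"][:,:,::-1])
    print(n,{k:s[k] for k in s if k!="color"})
E
```

```text
pics
{'t': 0.0, 'q': array([ 9.62515509e-01,  5.28458154e-01,  1.43391148e+00,  2.35020184e-05,
        1.18141291e+00, -1.78505779e-01]), 'qd': array([-0.00058579,  0.00081248,  0.00029129, -0.00019962, -0.00036776,
       -0.00181254]), 'tau': array([ 6.52215258e-04, -4.42359424e+01, -1.78031319e+01, -5.73974285e-05,
        8.46184907e-03, -1.30498339e-05]), 'tcp_pos': array([0.2599669 , 0.56757243, 0.23033564]), 'tool_rot': array([ 2.13241778e-01,  9.76998846e-01, -1.00713836e-03, -4.29754909e-04]), 'force': array([ 0.06385169, -0.35430866,  0.42527489]), 'ft_torque': array([ 0.00094866,  0.02327092, -0.03629004]), 'finger_gap': 1.002133127869874}
scene {'fx': 403.2002828433136, 'fy': 403.2002828433136, 'cx': 284.50759163234176, 'cy': 208.34209977500493, 'view': array([[-0.310378  ,  0.95057601,  0.00841107,  0.05318447],
       [-0.71907594, -0.24055846,  0.65196734,  0.35991607],
       [ 0.62176787,  0.19630812,  0.75820039, -1.47060674],
       [ 0.        ,  0.        ,  0.        ,  1.        ]])}
top {'fx': 434.7052067379693, 'fy': 434.7052067379693, 'cx': 282.40632817610543, 'cy': 212.15949920408627, 'view': array([[-0.0076244 , -0.99991866,  0.01022482,  0.1110469 ],
       [ 0.98447398, -0.00571267,  0.17543757, -0.53815543],
       [-0.17536489,  0.01140368,  0.98443746, -1.30227608],
       [ 0.        ,  0.        ,  0.        ,  1.        ]])}
wrist {'fx': 300.58666583475883, 'fy': 300.58666583475883, 'cx': 276.9890534308888, 'cy': 212.25079773092955, 'view': array([[ 4.17627983e-01,  9.08617729e-01, -8.30555609e-04,
        -6.22954150e-01],
       [-8.72656082e-01,  4.00843975e-01, -2.78918393e-01,
         3.50850955e-02],
       [-2.53097273e-01,  1.17208915e-01,  9.60314449e-01,
        -3.79942445e-01],
       [ 0.00000000e+00,  0.00000000e+00,  0.00000000e+00,
         1.00000000e+00]])}
```

View pics/scene0.png

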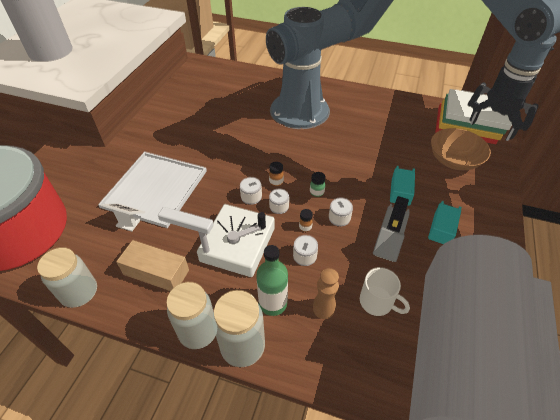

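View pics/top0.png

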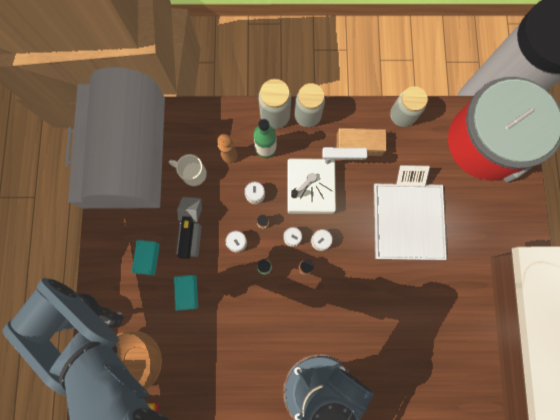

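View pics/wrist0.png

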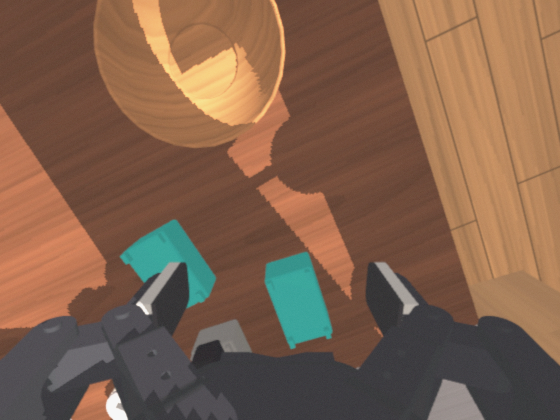

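```bash
cat > h.py <<'E'
from station import manip
import cv2,numpy as np
from scipy.spatial.transform import Rotation as R
np.set_printoptions(precision=4,suppress=True)
def snap(n): return manip.snapshot(n)
def ray(s,u,v):
    V=s["view"]; Rw=V[:3,:3]; o=-Rw.T@V[:3,3]
    d=Rw.T@np.array([(u-s["cx"])/s["fx"],-(v-s["cy"])/s["fy"],-1.0]); return o,d
def onz(s,u,v,z):
    o,d=ray(s,u,v); return o+d*(z-o[2])/d[2]
def proj(s,p):
    c=s["view"]@np.append(p,1); return np.array([s["cx"]+s["fx"]*c[0]/-c[2], s["cy"]-s["fy"]*c[1]/-c[2]])
def crop(s,name,x0,y0,x1,y1,k):
    im=s["color"][y0:y1,x0:x1,::-1]; cv2.imwrite(f"pics/{name}.png",cv2.resize(im,None,fx=k,fy=k,interpolation=cv2.INTER_CUBIC))
def delta(target_p, target_R=None, st=None):
    st=st or manip.sense(); r=R.from_quat(st["tool_rot"]); p=r.inv().apply(np.array(target_p)-st["tcp_pos"])*1000
    w=np.zeros(3)
    if target_R is not None: w=np.degrees((r.inv()*target_R).as_rotvec())
    return p,w
def down(yaw):  # tool z down, tool x at angle yaw in world
    return R.from_euler('z',yaw)*R.from_euler('x',np.pi)
E
python3 - <<'E'
from h import *
s=snap("top"); crop(s,"topA",160,90,460,290,2.66)
E
```

```text
(no output)
```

View pics/topA.png

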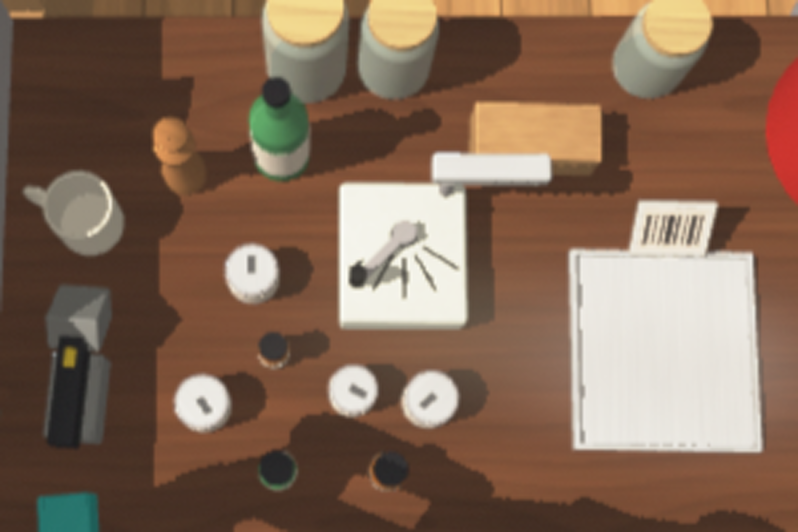

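Run:
```python
from h import *
s=snap("top"); im=s["color"].astype(int)
print("cam",ray(s,0,0)[0])
m=((im.min(2)>110)&(im.max(2)-im.min(2)<60)).astype(np.uint8)
n,l,st,c=cv2.connectedComponentsWithStats(m)
for i in range(1,n):
    if 150<st[i,4]<8000 and 180<st[i,0]<460 and st[i,1]>120 : print(st[i],c[i],onz(s,*c[i],.025), onz(s,*c[i],0.0225), "w mm",st[i,2:4]*1.30/434*1000)
k=2.66
f=lambda u,v,z:onz(s,160+u/k,90+v/k,z)
print("tray in corners z14 outer"); 
for a in [(569,250),(752,254),(762,450),(575,450)]: print(f(*a,.014))
print("label center",f(673,227,.06))
print("lamp base top corners")
for a in [(340,184),(465,184),(467,322),(340,322)]: print(f(*a,.05))
print("hinge",f(404,232,.065),"post",f(357,275,.105))
print("scanner handle top corners z86")
for a in [(60,338),(88,338),(79,446),(47,443)]: print(f(*a,.086))
print('jars',f(273,345,.06),f(277,468,.065),f(390,468,.065))
```

```text
cam [0.3023 0.1228 1.3753]
[ 287  147   80   67 3100] [316.2261 180.3332] [ 0.6456 -0.0018  0.025 ] [ 0.6463 -0.0021  0.0225] w mm [239.6313 200.6912]
[ 374  165   73   95 5907] [409.47   217.3044] [ 0.524 -0.294  0.025] [ 0.5244 -0.2948  0.0225] w mm [218.6636 284.5622]
[244 181  21  23 357] [253.9216 192.0364] [0.6083 0.1972 0.025 ] [0.6089 0.1974 0.0225] w mm [62.9032 68.894 ]
[283 227  19  20 294] [292.0884 236.3129] [0.466  0.0775 0.025 ] [0.4663 0.0774 0.0225] w mm [56.9124 59.9078]
[311 229  21  22 365] [321.1123 239.5918] [ 0.4551 -0.0131  0.025 ] [ 0.4554 -0.0133  0.0225] w mm [62.9032 65.8986]
[225 231  22  21 353] [235.3881 240.9263] [0.4526 0.2543 0.025 ] [0.4529 0.2546 0.0225] w mm [65.8986 62.9032]
[284 358  52  62 870] [300.1782 385.4322] [0.0238 0.0587 0.025 ] [0.0233 0.0586 0.0225] w mm [155.7604 185.7143]
tray in corners z14 outer
[ 0.6354 -0.1888  0.014 ]
[ 0.6292 -0.4112  0.014 ]
[ 0.3922 -0.4058  0.014 ]
[ 0.3937 -0.1851  0.014 ]
label center [ 0.6513 -0.3022  0.06  ]
lamp base top corners
[0.7087 0.089  0.05  ]
[ 0.708 -0.06   0.05 ]
[ 0.5409 -0.0575  0.05  ]
[0.5417 0.0907 0.05  ]
hinge [0.6455 0.0152 0.065 ] post [0.5854 0.0723 0.105 ]
scanner handle top corners z86
[0.5187 0.4075 0.086 ]
[0.5185 0.376  0.086 ]
[0.3971 0.3825 0.086 ]
[0.4007 0.4181 0.086 ]
jars [0.5135 0.1683 0.06  ] [0.3724 0.1636 0.065 ] [0.3715 0.0363 0.065 ]
```

```bash
cat > d.py <<'E'
import sys
from h import *
a=[float(x) for x in sys.argv[1:]]
p,w=delta(a[:3],down(np.radians(a[3])) if len(a)>3 else None)
s=manip.sense();print("tcp",s["tcp_pos"],"mm",p.round(1),"deg",w.round(1),"F",s["force"].round(1),"gap",s["finger_gap"].round(3),"t",s["t"],"q",s["q"].round(2))
E
python3 d.py .4526 .254 .15 180; python3 d.py .4526 .254 .012 180
python3 - <<'E'
from h import *
s=snap("top");k=2.66
f=lambda u,v,z:onz(s,160+u/k,90+v/k,z)
print("bottle",f(275,92,.22),f(281,160,.0),"mill",f(172,130,.165),"carton",f(535,130,.06))
E
```

```text
bottle [0.7573 0.1608 0.22  ] [0.7552 0.1606 0.    ] mill [0.7356 0.2753 0.165 ] carton [ 0.7715 -0.1442  0.06  ]Traceback (most recent call last):
  File "d.py", line 5, in <module>
    s=manip.sense();print("tcp",s["tcp_pos"],"mm",p.round(1),"deg",w.round(1),"F",s["force"].round(1),"gap",s["finger_gap"].round(3),"t",s["t"],"q",s["q"].round(2))
                                                                                                            ^^^^^^^^^^^^^^^^^^^^^
AttributeError: 'float' object has no attribute 'round'
Traceback (most recent call last):
  File "d.py", line 5, in <module>
    s=manip.sense();print("tcp",s["tcp_pos"],"mm",p.round(1),"deg",w.round(1),"F",s["force"].round(1),"gap",s["finger_gap"].round(3),"t",s["t"],"q",s["q"].round(2))
                                                                                                            ^^^^^^^^^^^^^^^^^^^^^
AttributeError: 'float' object has no attribute 'round'
```

```bash
sed -i 's/s\["finger_gap"\].round(3)/round(float(s["finger_gap"]),3)/' d.py
python3 d.py .4526 .254 .15 180; python3 d.py .4526 .254 .012 180
```

```text
tcp [0.2603 0.568  0.2309] mm [-305.7 -205.2   81.1] deg [ -0.   -0.  -24.6] F [-0.3  0.   0.5] gap 0.999 t 0.3 q [ 0.96  0.53  1.43 -0.    1.18 -0.18]
tcp [0.2603 0.568  0.2309] mm [-305.7 -205.1  219.1] deg [ -0.   -0.  -24.6] F [-0.3  0.   0.5] gap 0.999 t 0.3 q [ 0.96  0.53  1.43 -0.    1.18 -0.18]
```

Emit:
{"method": "drive_tool", "body": {"motion": [-306,-205,81,0,0,-24.6,85,-306,-205,81,0,0,-24.6,85,-306,-205,81,0,0,-24.6,85,-306,-205,81,0,0,-24.6,85,-306,-205,81,0,0,-24.6,85,-306,-205,81,0,0,-24.6,85,-306,-205,81,0,0,-24.6,85,-306,-205,81,0,0,-24.6,85], "force": 50}}

```text
t: 1.3
tcp_pos: [0.4531, 0.2538, 0.15]
tool_rot: [0.001, 1.0, -0.0, -0.0]
force: [-0.0, 0.0, -0.2]
finger_gap: 0.993
```

```bash
python3 d.py .4526 .254 .012 180
python3 - <<'E'
from h import *
s=snap("wrist"); cv2.imwrite("pics/w1.png",s["color"][:,:,::-1])
print(proj(s,[.4526,.254,.05]))
E
```

```text
tcp [0.4531 0.2538 0.15  ] mm [  0.4   0.3 138. ] deg [-0.  -0.1 -0.1] F [-0.   0.  -0.2] gap 0.993 t 1.3 q [ 0.3   0.51  1.77 -0.    0.86 -1.27]
[278.2306 212.9352]
```

View pics/w1.png

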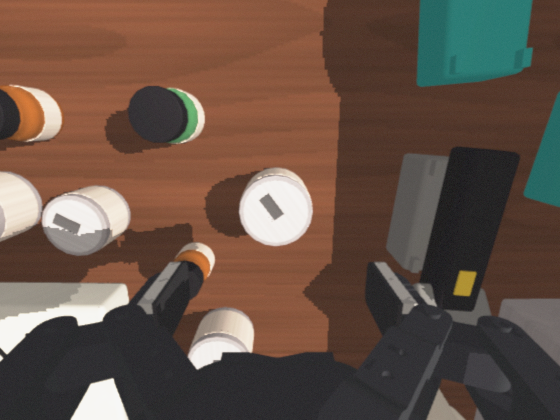

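Emit:
{"method": "drive_tool", "body": {"motion": [2,0,60,0,0,0,80,2,0,110,0,0,0,80,2,0,138,0,0,0,80,2,0,138,0,0,0,80,2,0,138,0,0,0,50,2,0,138,0,0,0,50,2,0,138,0,0,0,50,2,0,138,0,0,0,50]}}

```text
t: 2.35
tcp_pos: [0.4514, 0.2554, 0.0138]
tool_rot: [0.0, 1.0, 0.001, 0.001]
force: [-0.9, 3.1, 6.9]
finger_gap: 0.718
```

Run:
```python
from h import *
c=np.array([.513,-.298]); y=-.018
for d in [(.055,-.05),(.055,.05),(-.055,-.05),(-.055,.05)]: print(c+R.from_euler('z',y).as_matrix()[:2,:2]@d)
```

```text
[ 0.5671 -0.349 ]
[ 0.5689 -0.249 ]
[ 0.4571 -0.347 ]
[ 0.4589 -0.247 ]
```

Emit:
{"method": "drive_tool", "body": {"motion": [0,0,-60,0,0,0,50,0,0,-120,0,0,0,50,-20,-50,-145,0,0,0,50,-40,-110,-146,0,0,0,50,-60,-170,-146,0,0,0,50,-80,-230,-146,0,0,0,50,-90,-290,-146,0,0,0,50,-95,-350,-146,0,0,0,50]}}

```text
t: 3.35
tcp_pos: [0.5461, -0.0971, 0.1598]
tool_rot: [0.001, 1.0, 0.0, 0.002]
force: [0.6, 0.4, -2.7]
finger_gap: 0.71
```

```bash
python3 d.py .567 -.349 .16 180;python3 d.py .567 -.349 .018 180
```

```text
tcp [ 0.5461 -0.0971  0.1598] mm [ -21.1 -251.8   -0.3] deg [ 0.1  0.2 -0.1] F [ 0.6  0.4 -2.7] gap 0.71 t 3.35 q [-0.38  0.53  1.68  0.    0.93 -1.95]
tcp [ 0.5461 -0.0971  0.1598] mm [ -20.7 -252.   141.7] deg [ 0.1  0.2 -0.1] F [ 0.6  0.4 -2.7] gap 0.71 t 3.35 q [-0.38  0.53  1.68  0.    0.93 -1.95]
```

Emit:
{"method": "drive_tool", "body": {"motion": [-21,-62,0,0,0,0,50,-21,-124,0,0,0,0,50,-21,-186,0,0,0,0,50,-21,-252,0,0,0,0,50,-21,-252,50,0,0,0,50,-21,-252,100,0,0,0,50,-21,-252,130,0,0,0,50,-21,-252,140,0,0,0,50]}}

```text
t: 4.35
tcp_pos: [0.5646, -0.3473, 0.0188]
tool_rot: [0.001, 1.0, 0.003, -0.002]
force: [-12.7, 6.9, 36.0]
finger_gap: 0.711
```

Emit:
{"method": "drive_tool", "body": {"motion": [0,0,0.5,0,0,0,50,0,0,0.5,0,0,0,76,0,0,0,0,0,0,76,0,0,0,0,0,0,76,0,0,-40,0,0,0,78,0,0,-90,0,0,0,78,0,0,-140,0,0,0,78,0,0,-140,0,0,0,78]}}

```text
t: 5.35
tcp_pos: [0.5679, -0.3504, 0.1645]
tool_rot: [0.0, 1.0, -0.001, 0.003]
force: [0.4, -0.8, -0.6]
finger_gap: 0.914
```

```bash
cat > look.py <<'E'
import sys
from h import *
s=snap("top"); im=s["color"].astype(int)
m=((im.min(2)>110)&(im.max(2)-im.min(2)<60)).astype(np.uint8)
n,l,st,c=cv2.connectedComponentsWithStats(m)
for i in range(1,n):
    if 200<st[i,4]<500 and 180<st[i,0]<460 and st[i,1]>120 : print(st[i],c[i],onz(s,*c[i],.025))
crop(s,sys.argv[1],160,90,460,290,2.66)
E
python3 look.py topB; python3 d.py .608 .197 .16 180
```

```text
[398 165  32  17 296] [415.7128 170.0372] [ 0.6781 -0.3233  0.025 ]
[244 181  21  23 375] [253.96   192.1333] [0.608  0.1971 0.025 ]
[283 227  19  20 303] [291.9472 236.2409] [0.4662 0.0779 0.025 ]
[311 229  22  22 378] [321.1561 239.4841] [ 0.4554 -0.0132  0.025 ]
[303 358  34  10 228] [318.7939 361.9605] [0.0895 0.0024 0.025 ]
tcp [ 0.5663 -0.349   0.1616] mm [-41.2 546.1   2.8] deg [ 0.1  0.  -0.1] F [-0.5 -0.4 -0.4] gap 0.916 t 5.4 q [-0.72  0.66  1.39  0.    1.1  -2.29]
```

View pics/topB.png

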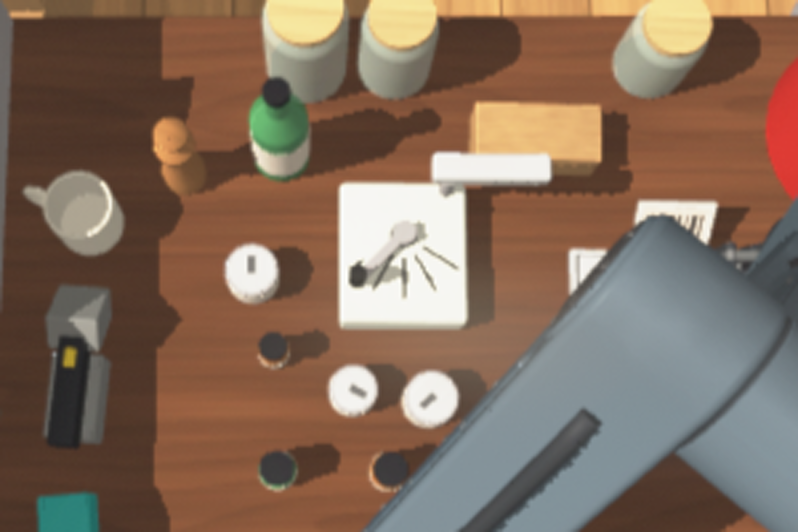

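Emit:
{"method": "drive_tool", "body": {"motion": [-6,62,0,0,0,0,80,-12,124,0,0,0,0,80,-18,186,0,0,0,0,80,-22,248,0,0,0,0,80,-28,310,0,0,0,0,80,-34,372,0,0,0,0,80,-38,434,0,0,0,0,80,-41,496,0,0,0,0,80]}}

```text
t: 6.4
tcp_pos: [0.6065, 0.1489, 0.1607]
tool_rot: [0.001, 1.0, 0.001, -0.001]
force: [1.1, 0.5, 0.6]
finger_gap: 0.941
```

```bash
python3 d.py .607 .197 .013 180
```

```text
tcp [0.6065 0.1489 0.1607] mm [ -0.9  47.9 147.8] deg [ 0.1 -0.2 -0.1] F [1.1 0.5 0.6] gap 0.941 t 6.4 q [ 0.06  0.61  1.5   0.    1.04 -1.51]
```

Emit:
{"method": "drive_tool", "body": {"motion": [-1,48,0,0,0,0,80,-1,48,0,0,0,0,80,-1,48,50,0,0,0,80,-1,48,100,0,0,0,80,-1,48,135,0,0,0,80,-1,48,147,0,0,0,80,-1,48,147,0,0,0,50,-1,48,147,0,0,0,50]}}

```text
t: 7.4
tcp_pos: [0.6082, 0.1969, 0.0152]
tool_rot: [0.001, 1.0, 0.001, -0.0]
force: [0.3, 1.0, -1.2]
finger_gap: 0.718
```

Emit:
{"method": "drive_tool", "body": {"motion": [0,0,0,0,0,0,50,0,0,0,0,0,0,50,0,0,-40,0,0,0,50,0,0,-90,0,0,0,50,0,0,-140,0,0,0,50,4,-40,-150,0,0,0,50,8,-100,-150,0,0,0,50,12,-160,-150,0,0,0,50]}}

```text
t: 8.4
tcp_pos: [0.596, 0.0356, 0.1658]
tool_rot: [-0.0, 1.0, 0.001, 0.001]
force: [1.1, 0.2, -1.9]
finger_gap: 0.714
```

```bash
python3 d.py .5689 -.249 .16 180;python3 d.py .5689 -.249 .022 180
```

```text
tcp [0.596  0.0356 0.1658] mm [  27.2 -284.6    5.2] deg [0.1 0.1 0. ] F [ 1.1  0.2 -1.9] gap 0.714 t 8.4 q [-0.13  0.57  1.57  0.    1.   -1.7 ]
tcp [0.596  0.0356 0.1658] mm [  27.4 -284.8  143.2] deg [0.1 0.1 0. ] F [ 1.1  0.2 -1.9] gap 0.714 t 8.4 q [-0.13  0.57  1.57  0.    1.   -1.7 ]
```

Emit:
{"method": "drive_tool", "body": {"motion": [6,-62,0,0,0,0,50,12,-124,0,0,0,0,50,18,-186,0,0,0,0,50,24,-240,0,0,0,0,50,27,-285,0,0,0,0,50,27,-285,30,0,0,0,50,27,-285,80,0,0,0,50,27,-285,120,0,0,0,50]}}

```text
t: 9.4
tcp_pos: [0.5689, -0.2493, 0.0442]
tool_rot: [0.0, 1.0, 0.001, 0.001]
force: [0.4, -0.3, -1.9]
finger_gap: 0.712
```

```bash
python3 d.py .5689 -.249 .020 180
```

```text
tcp [ 0.5689 -0.2493  0.0442] mm [-0.   0.2 24.2] deg [ 0.1  0.1 -0. ] F [ 0.4 -0.3 -1.9] gap 0.712 t 9.4 q [-0.59  0.77  1.57  0.    0.8  -2.17]
```

Emit:
{"method": "drive_tool", "body": {"motion": [0,0,14,0,0,0,50,0,0,20,0,0,0,50,0,0,23,0,0,0,50,0,0,25,0,0,0,50,0,0,25,0,0,0,76,0,0,25,0,0,0,76,0,0,25,0,0,0,76,0,0,-15,0,0,0,76]}}

```text
t: 10.4
tcp_pos: [0.5666, -0.248, 0.0568]
tool_rot: [0.0, 1.0, 0.003, -0.002]
force: [-0.6, 0.1, -0.0]
finger_gap: 0.892
```

```bash
python3 d.py .466 .0775 .15 90
```

```text
tcp [ 0.5666 -0.248   0.0568] mm [101.2 326.  -90.8] deg [ 0.1 -0.5 90. ] F [-0.6  0.1 -0. ] gap 0.892 t 10.4 q [-0.59  0.75  1.57  0.    0.83 -2.17]
```

```bash
python3 d.py .455 -.013 .15 90
```

```text
tcp [ 0.5666 -0.248   0.0568] mm [112.1 235.5 -91.3] deg [ 0.1 -0.5 90. ] F [-0.6  0.1 -0. ] gap 0.892 t 10.4 q [-0.59  0.75  1.57  0.    0.83 -2.17]
```

Emit:
{"method": "drive_tool", "body": {"motion": [0,0,-50,0,0,10,80,10,30,-92,0,0,20,80,40,80,-92,0,0,30,80,70,130,-92,0,0,40,80,100,180,-92,0,0,50,80,112,235,-92,0,0,60,80,112,235,-92,0,0,70,80,112,235,-92,0,0,80,80]}}

```text
t: 11.4
tcp_pos: [0.455, -0.0125, 0.1512]
tool_rot: [0.644, 0.765, 0.001, -0.003]
force: [0.6, -0.5, -0.9]
finger_gap: 0.939
```

```bash
python3 d.py .455 -.013 .014 90; python3 look.py topC
python3 - <<'E'
from h import *
s=snap("wrist"); cv2.imwrite("pics/w2.png",s["color"][:,:,::-1])
print(proj(s,[.455,-.013,.05]))
E
```

```text
tcp [ 0.455  -0.0125  0.1512] mm [ -1.4   0.3 137.2] deg [-0.2 -0.3  9.8] F [ 0.6 -0.5 -0.9] gap 0.939 t 11.4 q [-0.28  0.44  1.93  0.01  0.78 -0.45]
[331 202  31  29 486] [348.0412 215.2695] [ 0.5316 -0.0999  0.025 ]
[283 227  19  20 300] [292.0033 236.31  ] [0.466  0.0778 0.025 ]
[278.4337 212.2118]
```

View pics/w2.png

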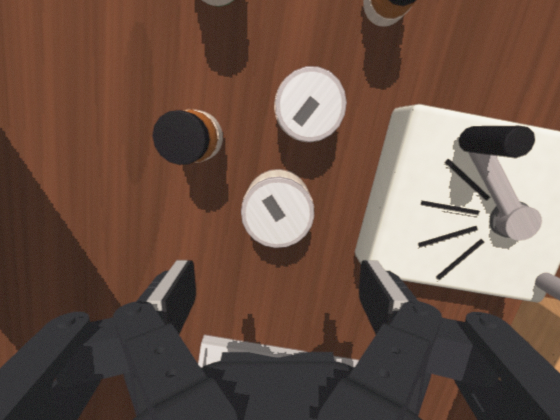

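View pics/topC.png

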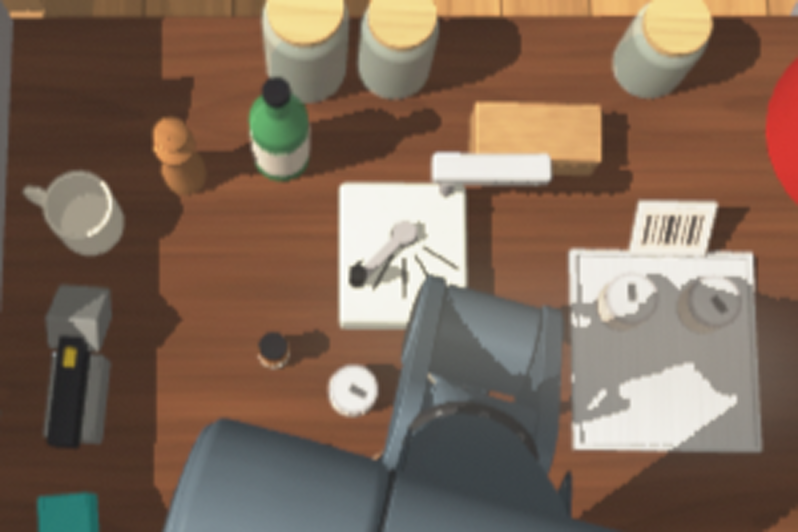

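Emit:
{"method": "drive_tool", "body": {"motion": [0,0,0,0,0,10,80,0,0,50,0,0,10,80,0,0,100,0,0,10,80,0,0,126,0,0,10,80,0,0,137,0,0,10,80,0,0,137,0,0,10,50,0,0,137,0,0,10,50,0,0,137,0,0,10,50]}}

```text
t: 12.5
tcp_pos: [0.4554, -0.0126, 0.015]
tool_rot: [0.707, 0.707, 0.001, -0.002]
force: [-0.4, -0.4, -2.1]
finger_gap: 0.713
```

Emit:
{"method": "drive_tool", "body": {"motion": [0,0,0,0,0,0,50,0,0,-40,0,0,0,50,0,0,-80,0,0,0,50,0,0,-115,0,0,0,50,50,0,-125,0,0,0,50,100,0,-125,0,0,0,50,150,0,-125,0,0,0,50,200,0,-125,0,0,0,50]}}

```text
t: 13.5
tcp_pos: [0.455, 0.1883, 0.1414]
tool_rot: [0.707, 0.707, 0.001, -0.002]
force: [1.0, -0.1, -1.6]
finger_gap: 0.709
```

```bash
python3 d.py .4571 -.347 .021 90
```

```text
tcp [0.455  0.1883 0.1414] mm [-535.9    1.7  117.6] deg [-0.1 -0.3  0.1] F [ 1.  -0.1 -1.6] gap 0.709 t 13.5 q [0.16 0.49 1.85 0.01 0.8  0.16]
```

Emit:
{"method": "drive_tool", "body": {"motion": [-60,0,0,0,0,0,50,-120,0,0,0,0,0,50,-180,0,0,0,0,0,50,-240,0,0,0,0,0,50,-300,0,0,0,0,0,50,-360,0,0,0,0,0,50,-420,1,0,0,0,0,50,-480,2,0,0,0,0,50]}}

```text
t: 14.5
tcp_pos: [0.457, -0.2934, 0.1391]
tool_rot: [0.707, 0.707, 0.002, -0.002]
force: [-0.0, -0.1, -2.6]
finger_gap: 0.714
```

```bash
python3 d.py .4571 -.347 .020 90
```

```text
tcp [ 0.457  -0.2934  0.1391] mm [-54.2   0.2 118.8] deg [-0.1 -0.3  0. ] F [-0.  -0.1 -2.6] gap 0.714 t 14.5 q [-0.78  0.55  1.72  0.    0.87 -0.78]
```

Emit:
{"method": "drive_tool", "body": {"motion": [-54,0,0,0,0,0,50,-54,0,0,0,0,0,50,-54,0,40,0,0,0,50,-54,0,80,0,0,0,50,-54,0,105,0,0,0,50,-54,0,113,0,0,0,50,-54,0,117,0,0,0,50,-54,0,120,0,0,0,50]}}

```text
t: 15.5
tcp_pos: [0.4575, -0.3471, 0.0197]
tool_rot: [0.707, 0.707, 0.001, -0.001]
force: [-0.3, 0.0, -1.2]
finger_gap: 0.711
```

Emit:
{"method": "drive_tool", "body": {"motion": [0,0,0,0,0,0,76,0,0,0,0,0,0,76,0,0,0,0,0,0,76,0,0,-30,0,0,0,78,0,0,-80,0,0,0,80,0,0,-125,0,0,0,80,60,0,-130,0,0,0,80,120,0,-130,0,0,0,80]}}

```text
t: 16.5
tcp_pos: [0.4578, -0.2273, 0.1516]
tool_rot: [0.708, 0.707, 0.002, 0.0]
force: [1.0, 0.3, -0.3]
finger_gap: 0.936
```

```bash
python3 look.py topD; python3 d.py .466 .0775 .15 90
```

```text
[283 227  19  20 301] [291.99   236.1927] [0.4663 0.0778 0.025 ]
tcp [ 0.4541 -0.2178  0.1505] mm [295.2  12.8   4. ] deg [-0.3 -0.7  0.2] F [-2.7  5.1 -1. ] gap 0.94 t 16.55 q [-0.67  0.49  1.81  0.01  0.86 -0.68]
```

View pics/topD.png

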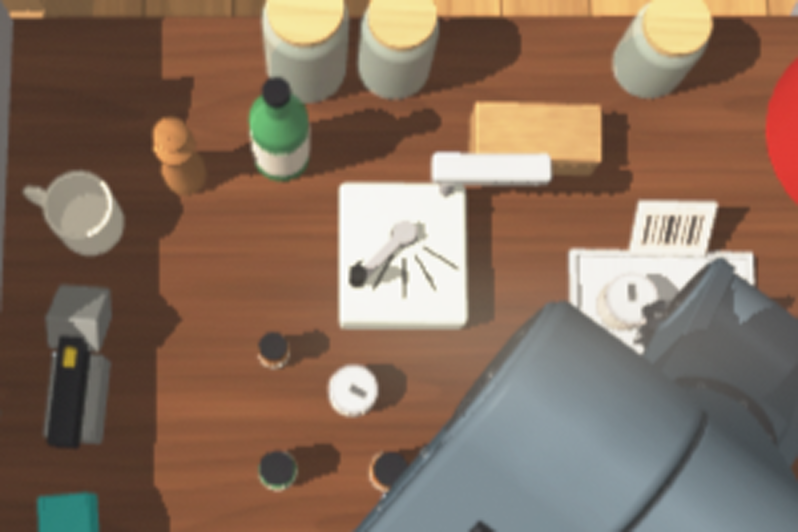

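Emit:
{"method": "drive_tool", "body": {"motion": [55,3,2,0,0,0,76,110,6,2,0,0,0,76,165,9,2,0,0,0,76,220,12,2,0,0,0,76,260,13,2,0,0,0,76,295,13,2,0,0,0,76,295,13,40,0,0,0,76,295,13,80,0,0,0,76]}}

```text
t: 17.55
tcp_pos: [0.4669, 0.0788, 0.074]
tool_rot: [0.705, 0.709, 0.004, -0.005]
force: [0.1, -0.2, 0.9]
finger_gap: 0.89
```

```bash
python3 d.py .466 .0775 .011 90
python3 - <<'E'
from h import *
s=snap("wrist"); cv2.imwrite("pics/w3.png",s["color"][:,:,::-1])
print(proj(s,[.466,.0775,.045]))
E
```

```text
tcp [0.4669 0.0788 0.074 ] mm [-2.  -0.9 63. ] deg [-0.1 -0.7  0.3] F [ 0.1 -0.2  0.9] gap 0.89 t 17.55 q [-0.08  0.6   1.94  0.02  0.6  -0.1 ]
[277.1729 245.8777]
```

View pics/w3.png

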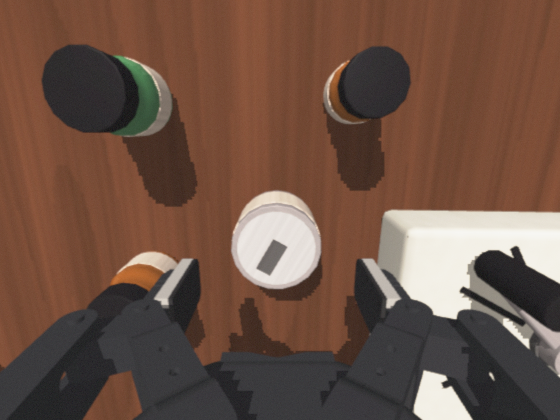

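Emit:
{"method": "drive_tool", "body": {"motion": [-1,-1,25,0,0,0,76,-1,-1,50,0,0,0,76,-1,-1,62,0,0,0,76,-1,-1,62,0,0,0,76,-1,-1,62,0,0,0,45,-1,-1,62,0,0,0,45,-1,-1,62,0,0,0,45,-1,-1,62,0,0,0,45]}}

```text
t: 18.6
tcp_pos: [0.4637, 0.0782, 0.0089]
tool_rot: [0.706, 0.708, 0.002, -0.007]
force: [1.0, -0.8, 6.4]
finger_gap: 0.64
```

Emit:
{"method": "drive_tool", "body": {"motion": [0,0,-40,0,0,0,45,0,0,-80,0,0,0,45,0,0,-120,0,0,0,45,-60,0,-130,0,0,0,45,-120,0,-130,0,0,0,45,-180,0,-130,0,0,0,45,-240,0,-130,0,0,0,45,-290,0,-130,0,0,0,45]}}

```text
t: 19.6
tcp_pos: [0.4648, -0.2153, 0.1356]
tool_rot: [0.706, 0.708, 0.002, -0.007]
force: [1.1, -0.1, -1.4]
finger_gap: 0.643
```

```bash
python3 d.py .4589 -.247 .02 90
```

```text
tcp [ 0.4648 -0.2153  0.1356] mm [-33.1  -5.2 115.3] deg [-0.4 -0.7  0.1] F [ 1.1 -0.1 -1.4] gap 0.643 t 19.6 q [-0.66  0.53  1.8   0.01  0.83 -0.66]
```

Emit:
{"method": "drive_tool", "body": {"motion": [-33,-5,0,0,0,0,45,-33,-5,0,0,0,0,45,-33,-5,40,0,0,0,45,-33,-5,80,0,0,0,45,-33,-5,105,0,0,0,45,-33,-5,114,0,0,0,45,-33,-5,118,0,0,0,45,-33,-5,121,0,0,0,45]}}

```text
t: 20.6
tcp_pos: [0.4597, -0.2469, 0.015]
tool_rot: [0.706, 0.708, 0.002, -0.006]
force: [0.1, 0.2, -2.3]
finger_gap: 0.641
```

Emit:
{"method": "drive_tool", "body": {"motion": [0,0,0,0,0,0,70,0,0,0,0,0,0,72,0,0,0,0,0,0,72,0,0,-30,0,0,0,72,0,0,-80,0,0,0,70,0,0,-125,0,0,0,60,60,0,-130,0,0,0,50,120,0,-130,0,0,0,50]}}

```text
t: 21.6
tcp_pos: [0.4607, -0.1282, 0.1477]
tool_rot: [0.707, 0.707, 0.003, -0.004]
force: [1.0, 0.6, -0.3]
finger_gap: 0.579
```

```bash
python3 look.py topE; python3 d.py .587 .073 .16 135
```

```text
[359 191  20  42 277] [368.4368 215.5668] [ 0.5303 -0.1644  0.025 ]
[388 198  30  25 379] [401.467  210.6755] [ 0.5454 -0.2699  0.025 ]
[292 358  38  14 272] [308.4963 363.9081] [0.0842 0.0331 0.025 ]
tcp [ 0.4568 -0.1197  0.1469] mm [192.3 131.  -11. ] deg [ -0.1  -1.2 -44.7] F [-1.4  4.8 -0.7] gap 0.586 t 21.65 q [-0.5   0.47  1.88  0.01  0.81 -0.52]
```

View pics/topE.png

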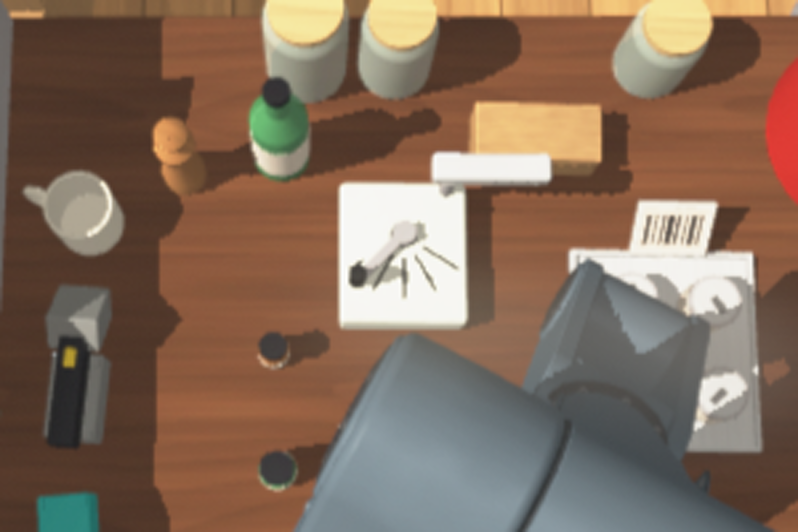

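```bash
python3 d.py .586 .072 .16 180
```

```text
tcp [ 0.4568 -0.1197  0.1469] mm [191.3 130.  -11. ] deg [  0.3  -1.2 -89.7] F [-1.4  4.8 -0.7] gap 0.586 t 21.65 q [-0.5   0.47  1.88  0.01  0.81 -0.52]
```

Emit:
{"method": "drive_tool", "body": {"motion": [20,10,-12,0,0,-10,50,50,30,-12,0,0,-20,50,80,60,-12,0,0,-30,50,110,80,-12,0,0,-40,50,140,100,-12,0,0,-50,50,170,120,-12,0,0,-60,50,191,130,-12,0,0,-70,50,191,130,-12,0,0,-80,50]}}

```text
t: 22.65
tcp_pos: [0.5866, 0.0733, 0.161]
tool_rot: [0.081, 0.997, 0.008, -0.005]
force: [-0.2, -0.7, -0.4]
finger_gap: 0.586
```

```bash
python3 d.py .586 .072 .078 180; python3 look.py topF
python3 - <<'E'
from h import *
s=snap("wrist"); cv2.imwrite("pics/w4.png",s["color"][:,:,::-1])
print(proj(s,[.586,.072,.105]),proj(s,[.645,.015,.065]))
E
```

```text
tcp [0.5866 0.0733 0.161 ] mm [-0.6 -2.7 82.9] deg [ 1.  -0.6 -9.3] F [-0.2 -0.7 -0.4] gap 0.586 t 22.65 q [-0.07  0.57  1.58  0.02  1.   -1.49]
[276.2769 231.9824] [223.0251 288.9386]
```

View pics/w4.png

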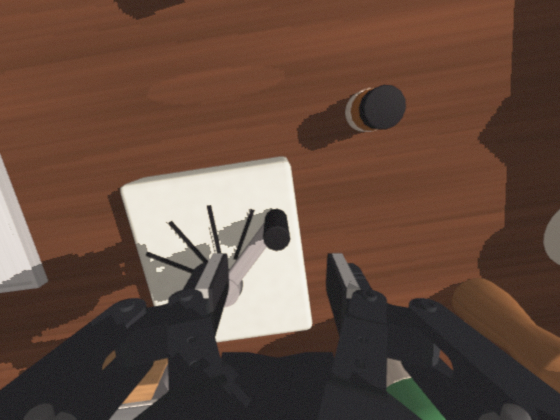

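View pics/topF.png

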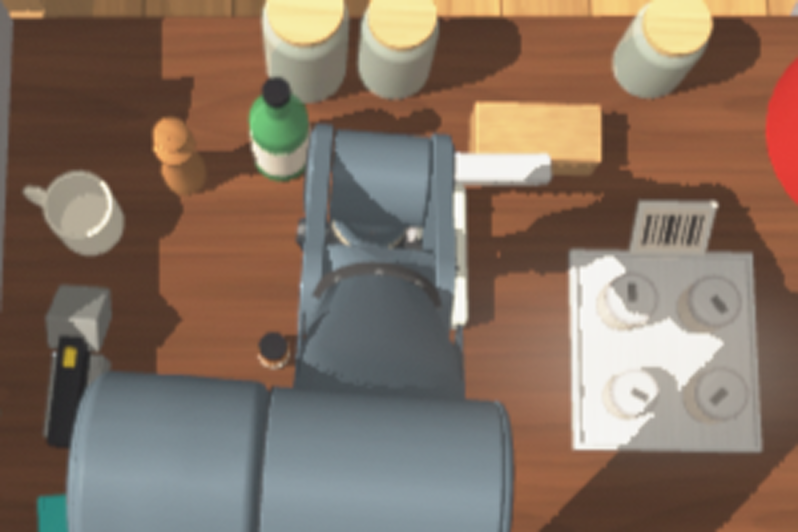

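Emit:
{"method": "drive_tool", "body": {"motion": [-2,-3,0,1,-0.6,-9,50,-2,-3,20,1,-0.6,-9,50,-2,-3,55,1,-0.6,-9,50,-2,-3,80,1,-0.6,-9,50,-2,-3,83,1,-0.6,-9,50,-2,-3,83,1,-0.6,-9,15,-2,-3,83,1,-0.6,-9,15,-2,-3,83,1,-0.6,-9,15], "force": 25}}

```text
t: 23.75
tcp_pos: [0.5861, 0.071, 0.079]
tool_rot: [0.006, 1.0, 0.0, -0.001]
force: [-1.9, 4.2, 3.9]
finger_gap: 0.226
```

```bash
cat > lev.py <<'E'
import sys
from h import *
hx,hy,yaw=.645,.0155,-.01
st=manip.sense();p=st["tcp_pos"]
th=1+yaw*-0+np.arctan2(-(p[1]-hy),-(p[0]-hx))-yaw if 0 else None
v=np.array([p[0]-hx,p[1]-hy]); a=np.arctan2(v[1],v[0])-(np.pi+yaw); a=(a+np.pi)%(2*np.pi)-np.pi
print("angle",1+a,"r",np.hypot(*v))
for t in map(float,sys.argv[1:]):
    b=np.pi+yaw+(t-1); q=[hx+.08*np.cos(b),hy+.08*np.sin(b),.078]
    print(t,q,delta(q,down(np.pi))[0].round(1),delta(q,down(np.pi))[1].round(1))
E
python3 lev.py .5 .75 1 1.25 1.5; python3 d.py .58 .05 .078 180
```

```text
angle 0.25401772943414436 r 0.08091837364998493
0.5 [np.float64(0.57518043938834), np.float64(0.05455417975063259), 0.078] [ 10.7 -16.6   1. ] [ 0.  -0.1 -0.7]
0.75 [np.float64(0.567688801749239), np.float64(0.036066444151372404), 0.078] [ 18.  -35.2   1. ] [ 0.  -0.1 -0.7]
1.0 [np.float64(0.5650039999666668), np.float64(0.016299986666733327), 0.078] [ 20.4 -55.    1. ] [ 0.  -0.1 -0.7]
1.25 [np.float64(0.5672929620118377), np.float64(-0.0035162101141707758), 0.078] [ 17.9 -74.8   1. ] [ 0.  -0.1 -0.7]
1.5 [np.float64(0.5744133713111903), np.float64(-0.022150071053692655), 0.078] [ 10.6 -93.3   1. ] [ 0.  -0.1 -0.7]
tcp [0.5861 0.071  0.079 ] mm [  5.9 -21.1   1. ] deg [ 0.  -0.1 -0.7] F [-1.9  4.2  3.9] gap 0.226 t 23.75 q [-0.07  0.69  1.64 -0.    0.81 -1.63]
```

Emit:
{"method": "drive_tool", "body": {"motion": [11,-17,0,0,0,0,15,18,-35,0,0,0,0,15,20,-55,0,0,0,0,15,18,-75,0,0,0,0,15,15,-85,0,0,0,0,15,11,-93,0,0,0,0,15,11,-93,0,0,0,0,15,11,-93,0,0,0,0,15]}}

```text
t: 24.75
tcp_pos: [0.5721, -0.0225, 0.0789]
tool_rot: [0.006, 1.0, -0.001, -0.003]
force: [-5.4, -3.0, 0.6]
finger_gap: 0.226
```

```bash
python3 lev.py 1.5
python3 - <<'E'
from h import *
s=snap("wrist"); cv2.imwrite("pics/w5.png",s["color"][:,:,::-1])
s=snap("scene"); crop(s,"sc5",150,140,350,300,4)
E
```

```text
angle 1.4905958982761742 r 0.08222062820372635
1.5 [np.float64(0.5744133713111903), np.float64(-0.022150071053692655), 0.078] [-2.3  0.4  0.9] [-0.1 -0.3 -0.7]
```

View pics/w5.png

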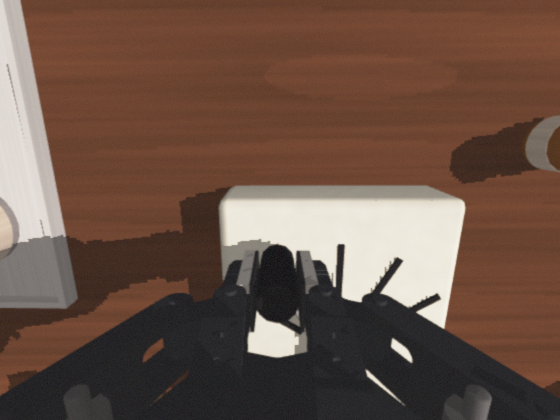

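View pics/sc5.png

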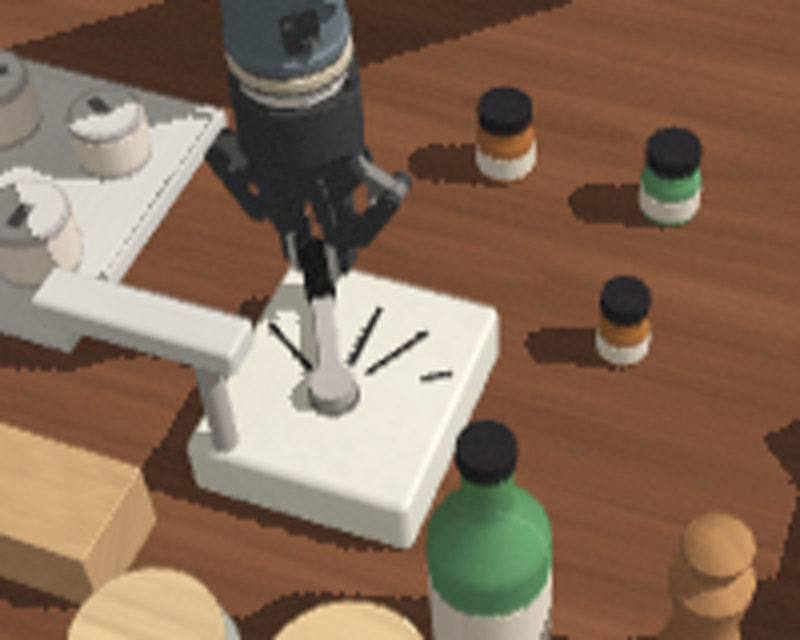

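Emit:
{"method": "drive_tool", "body": {"motion": [-2,0,0,0,0,0,15,-2,0,0,0,0,0,50,-2,0,0,0,0,0,50,-2,0,0,0,0,0,50,-2,0,-50,0,0,0,50,-2,0,-90,0,0,0,50,10,60,-100,0,0,0,50,30,120,-100,0,0,0,50]}}

```text
t: 25.85
tcp_pos: [0.5462, 0.0979, 0.1807]
tool_rot: [0.007, 1.0, -0.001, 0.0]
force: [-0.2, -0.1, -0.5]
finger_gap: 0.586
```

```bash
python3 d.py .455 .396 .18 175
```

```text
tcp [0.5462 0.0979 0.1807] mm [ 95.4 296.8   0.3] deg [-0.1  0.1  4.2] F [-0.2 -0.1 -0.5] gap 0.586 t 25.85 q [-0.02  0.5   1.66 -0.    0.98 -1.58]
```

Emit:
{"method": "drive_tool", "body": {"motion": [20,60,0,0,0,0,70,40,120,0,0,0,1,70,60,180,0,0,0,2,70,75,240,-5,0,0,3,70,95,295,-15,0,0,4,70,95,297,-20,0,0,4,70,95,297,-20,0,0,4,70]}}

```text
t: 26.72
tcp_pos: [0.4555, 0.3964, 0.2006]
tool_rot: [0.041, 0.999, -0.001, 0.001]
force: [0.0, -0.5, -0.6]
finger_gap: 0.828
```

Run:
```python
from h import *
s=snap("wrist"); cv2.imwrite("pics/w6.png",s["color"][:,:,::-1]); print(ray(s,0,0)[0])
s=snap("top"); crop(s,"topG",160,90,460,290,2.66)
```

```text
[0.3834 0.4014 0.3442]
```

View pics/w6.png

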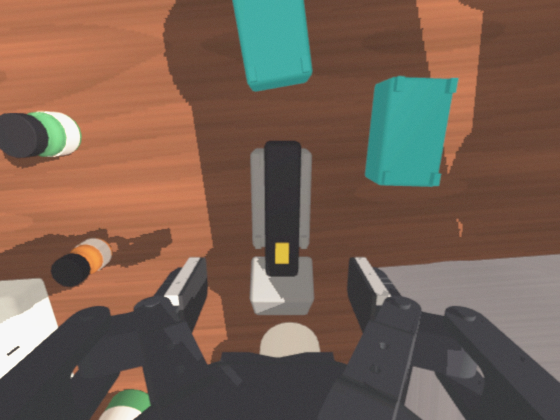

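View pics/topG.png

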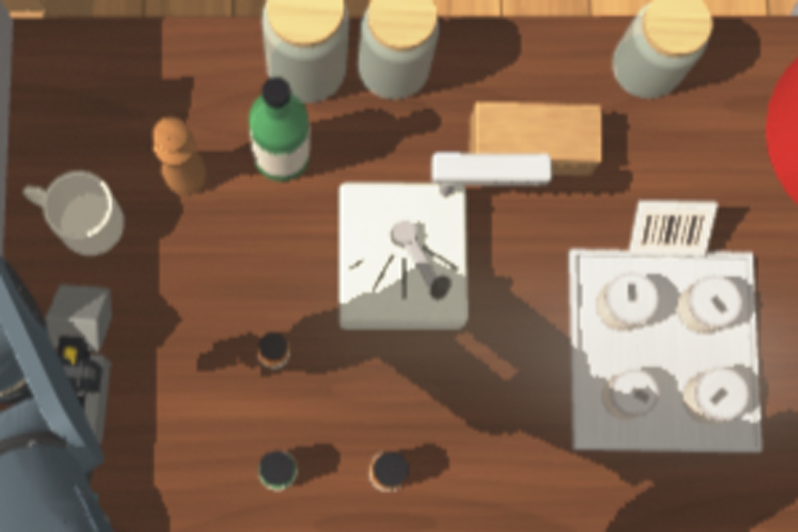

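Run:
```python
from h import *
s=snap("wrist"); crop(s,"w6c",230,130,330,320,3)
im=s["color"].astype(int)
m=(im.max(2)<45).astype(np.uint8); m[:, :240]=0; m[:,330:]=0; m[:135]=0; m[276:]=0
n,l,st,c=cv2.connectedComponentsWithStats(m)
i=1+np.argmax(st[1:,4]); ct=cv2.findContours((l==i).astype(np.uint8),0,1)[0][0]
r=cv2.minAreaRect(ct);b=cv2.boxPoints(r);print(st[i],r,b)
P=[onz(s,*q,.086) for q in b]
for q in P: print(q)
print("mean",np.mean(P,0))
for q in [(251,149),(311,149),(251,247),(310,247)]: print("rest",onz(s,*q,.052))
```

```text
[270 142   2   1   2] ((270.5, 142.0), (1.0, 0.0), 180.0) [[271. 142.]
 [271. 142.]
 [270. 142.]
 [270. 142.]]
[0.3974 0.3939 0.086 ]
[0.3974 0.3939 0.086 ]
[0.3974 0.393  0.086 ]
[0.3974 0.393  0.086 ]
mean [0.3974 0.3934 0.086 ]
rest [0.4041 0.3735 0.052 ]
rest [0.409  0.4304 0.052 ]
rest [0.5041 0.3624 0.052 ]
rest [0.5094 0.4239 0.052 ]
```

View pics/w6c.png

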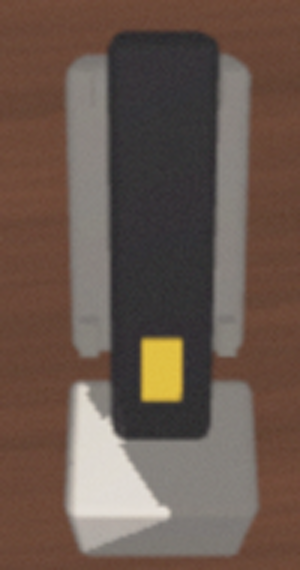

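```bash
python3 - <<'E'
from h import *
s=snap("wrist")
P=[onz(s,*q,.086) for q in [(266.3,142),(302.7,142),(267,275.5),(300.3,275.5)]]
for q in P: print(q)
a=(P[0]+P[1])/2;b=(P[2]+P[3])/2;print((a+b)/2,np.arctan2(*(b-a)[[1,0]]),np.linalg.norm(b-a))
E
for y in 175 175.5; do python3 d.py .458 .397 .054 $y; done
```

```text
[0.3972 0.3897 0.086 ]
[0.3998 0.4201 0.086 ]
[0.5205 0.3784 0.086 ]
[0.5232 0.41   0.086 ]
[0.4602 0.3996 0.086 ] -0.08645653934143373 0.12382209021126415
tcp [0.4559 0.3946 0.1999] mm [ -1.9   2.8 145.9] deg [-0.1  0.   0.1] F [-0.3  0.4 -0.3] gap 0.82 t 26.925 q [ 0.53  0.53  1.52 -0.    1.09 -0.95]
tcp [0.4559 0.3946 0.1999] mm [ -1.9   2.8 145.9] deg [-0.1  0.  -0.4] F [-0.3  0.4 -0.3] gap 0.82 t 26.925 q [ 0.53  0.53  1.52 -0.    1.09 -0.95]
```

Emit:
{"method": "drive_tool", "body": {"motion": [-8,4,0,0,0,0,70,-8,4,50,0,0,0,70,-8,4,100,0,0,0,70,-8,4,130,0,0,0,70,-8,4,143,0,0,0,70,-8,4,143,0,0,0,70], "force": 60}}

```text
t: 27.68
tcp_pos: [0.4647, 0.3972, 0.0564]
tool_rot: [0.043, 0.999, -0.001, -0.0]
force: [0.7, -0.5, 0.1]
finger_gap: 0.823
```

```bash
python3 d.py .458 .397 .054 175
python3 - <<'E'
from h import *
s=snap("wrist"); cv2.imwrite("pics/w7.png",s["color"][:,:,::-1])
E
```

```text
tcp [0.4647 0.3972 0.0564] mm [ 6.6 -0.8  2.4] deg [-0.1 -0.   0. ] F [ 0.7 -0.5  0.1] gap 0.823 t 27.675 q [ 0.53  0.74  1.59 -0.    0.81 -0.96]
```

View pics/w7.png

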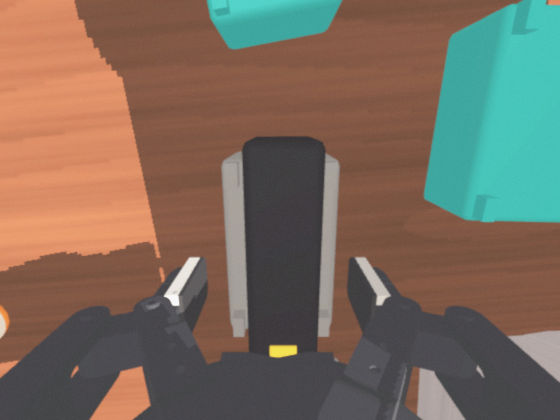

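Emit:
{"method": "drive_tool", "body": {"motion": [0,2.5,0,0,0,0,70,0,2.5,0,0,0,0,40,0,2.5,0,0,0,0,25,0,2.5,0,0,0,0,25,0,2.5,0,0,0,0,25,0,2.5,0,0,0,0,25]}}

```text
t: 28.48
tcp_pos: [0.466, 0.4007, 0.0584]
tool_rot: [0.043, 0.999, -0.0, 0.001]
force: [-0.3, -0.4, 6.0]
finger_gap: 0.363
```

```bash
python3 d.py .458 .397 .054 175; python3 -c "
from h import *
s=manip.sense();print(s['tool_rot'],R.from_quat(s['tool_rot']).as_matrix()[:,0])"
```

```text
tcp [0.466  0.4007 0.0584] mm [ 7.6 -4.3  4.4] deg [-0.   0.1  0. ] F [-0.3 -0.4  6. ] gap 0.363 t 28.475 q [ 0.53  0.74  1.59 -0.    0.81 -0.95]
[ 0.0433  0.9991 -0.0001  0.0013] [-0.9962  0.0866 -0.0026]
```

Emit:
{"method": "drive_tool", "body": {"motion": [0,0,-20,0,0,0,25,0,0,-60,0,0,0,25,0,0,-100,0,0,0,25,0,0,-122,0,0,0,25,0,0,-122,0,0,0,25]}}

```text
t: 29.1
tcp_pos: [0.4663, 0.4012, 0.1818]
tool_rot: [0.043, 0.999, 0.001, 0.003]
force: [-0.1, 1.0, -0.8]
finger_gap: 0.361
```

```bash
python3 d.py .474 -.299 .18 179
python3 - <<'E'
from h import *
s=snap("scene"); crop(s,"sc8",330,110,530,290,4)
E
```

```text
tcp [0.4663 0.4012 0.1818] mm [ -68.1 -696.9    0.9] deg [ 0.1  0.3 -4. ] F [-0.1  1.  -0.8] gap 0.361 t 29.1 q [ 0.53  0.57  1.51 -0.    1.06 -0.95]
```

View pics/sc8.png

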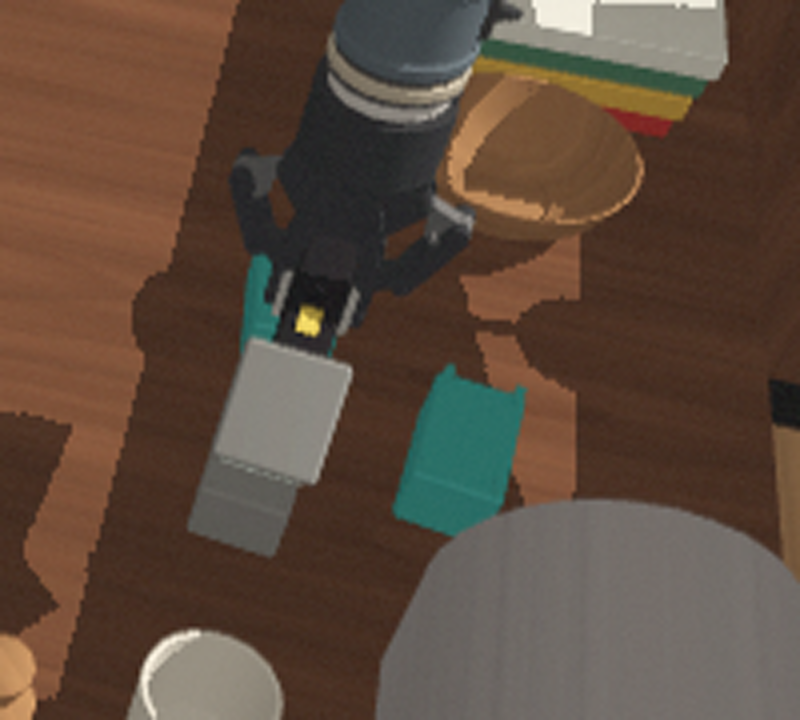

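Emit:
{"method": "drive_tool", "body": {"motion": [-5,-40,0,0,0,0,25,-10,-90,0,0,0,0,25,-17,-140,0,0,0,-0.5,25,-22,-190,0,0,0,-1,25,-27,-240,0,0,0,-1.5,25,-32,-290,0,0,0,-2,25,-37,-340,0,0,0,-2,25,-42,-390,0,0,0,-2,25]}}

```text
t: 30.15
tcp_pos: [0.4721, 0.007, 0.1787]
tool_rot: [0.026, 1.0, 0.0, -0.0]
force: [1.5, -0.0, -1.7]
finger_gap: 0.361
```

```bash
python3 d.py .474 -.299 .152 179
```

```text
tcp [0.4721 0.007  0.1787] mm [ -17.8 -305.5   26.5] deg [ 0.  -0.1 -2. ] F [ 1.5 -0.  -1.7] gap 0.361 t 30.15 q [-0.22  0.41  1.86  0.    0.87 -1.74]
```

Emit:
{"method": "drive_tool", "body": {"motion": [-3,-50,0,0,0,0,25,-6,-100,0,0,0,-1,25,-9,-150,0,0,0,-2,25,-12,-200,0,0,0,-2,25,-15,-250,0,0,0,-2,25,-18,-290,5,0,0,-2,25,-18,-305,16,0,0,-2,25,-18,-305,26,0,0,-2,25]}}

```text
t: 31.15
tcp_pos: [0.4731, -0.2979, 0.1504]
tool_rot: [0.009, 1.0, 0.002, -0.002]
force: [-0.4, -0.4, -1.8]
finger_gap: 0.362
```

```bash
python3 d.py .474 -.299 .152 179
python3 - <<'E'
from h import *
s=snap("scene"); crop(s,"sc9",60,100,260,250,4)
for q in [[.5767,-.301,.1306],[.648,-.3005,.06]]: p=proj(s,q);print(p,(p-[60,100])*4)
s=snap("top"); crop(s,"top9",330,130,480,290,5);
for q in [[.5767,-.301,.1306],[.648,-.3005,.06]]: p=proj(s,q);print(p,(p-[330,130])*5)
E
```

```text
tcp [ 0.4731 -0.2979  0.1504] mm [-0.9 -1.  -1.6] deg [ 0.2 -0.2 -0.1] F [-0.4 -0.4 -1.8] gap 0.362 t 31.15 q [-0.76  0.55  1.67  0.    0.92 -2.31]
[129.9989 169.6882] [279.9955 278.7526]
[123.0022 206.343 ] [252.0089 425.3719]
[421.4824 193.72  ] [457.4122 318.5999]
[412.5346 176.3589] [412.6728 231.7946]
```

View pics/sc9.png

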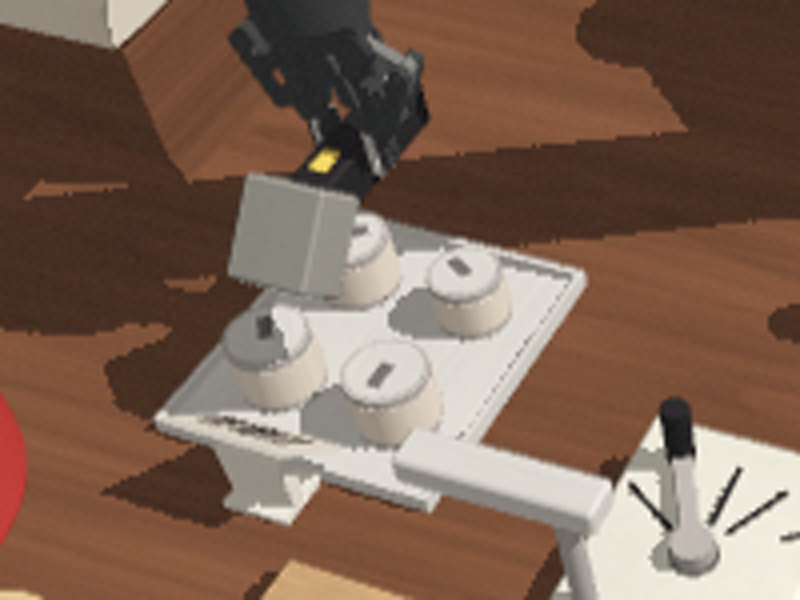

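View pics/top9.png

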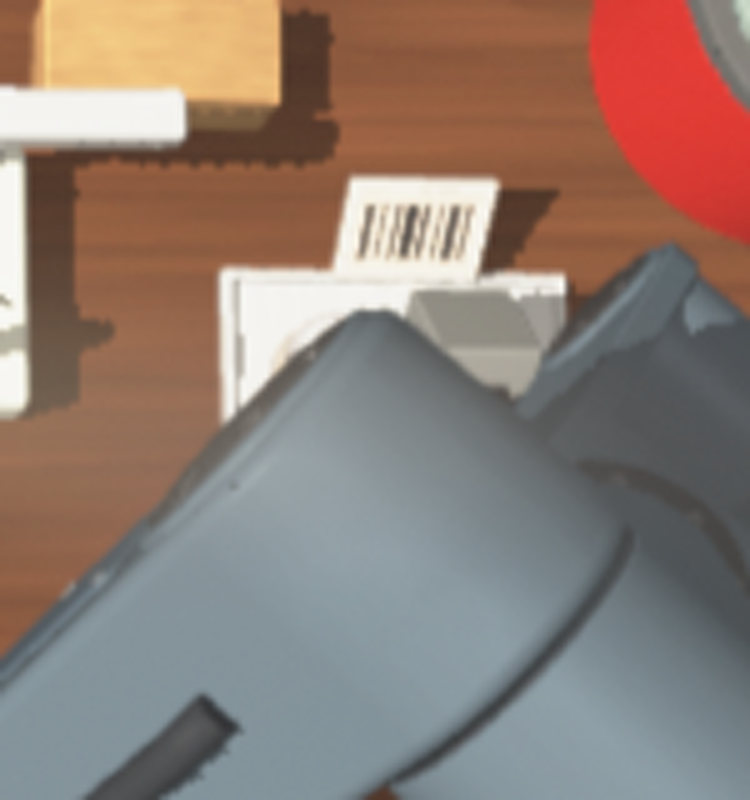

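```bash
cat > chk.py <<'E'
from h import *
import json
# patch & head points in tool frame at grasp
g=R.from_quat([.0433,.9991,-.0001,.0013]); gp=np.array([.466,.4007,.0584])
# from first-pose scene image taken at lift and now: yellow centroid
def yel(s):
    hsv=cv2.cvtColor(s["color"],cv2.COLOR_RGB2HSV); m=cv2.inRange(hsv,(22,150,120),(32,255,255))
    n,l,st,c=cv2.connectedComponentsWithStats(m)
    return [(st[i,4],c[i]) for i in range(1,n) if 8<st[i,4]<200]
s=snap("scene"); print("scene",yel(s))
st=manip.sense(); r=R.from_quat(st["tool_rot"]); p=st["tcp_pos"]
for zz in [.086]:
    # patch world at rest from scanner model: scanner origin (.459,.399,.05), yaw -.0865, patch at x~+.045
    for px in (.040,.045,.05):
        w=np.array([.459,.3995,.05])+R.from_euler('z',-.0865).apply([px,0,.036])
        print(px,proj(s,p+r.apply(g.inv().apply(w-gp))))
w=np.array([.459,.3995,.05])+R.from_euler('z',-.0865).apply([.110,0,-.013])
eye=p+r.apply(g.inv().apply(w-gp)); ax=r.apply(g.inv().apply(R.from_euler('z',-.0865).apply([.7071,0,-.7071])))
lab=np.array([.513,-.298,0])+R.from_euler('z',-.018).apply([.135,0,.06])
d=lab-eye; print("eye",eye,"label",lab,"along",d@ax,"perp",np.linalg.norm(d-ax*(d@ax)), "perpvec",d-ax*(d@ax),"qd",abs(st["qd"]).max())
E
python3 chk.py
python3 - <<'E'
from h import *
# patch location from wrist pic w6
im=cv2.imread("pics/w6.png"); hsv=cv2.cvtColor(im,cv2.COLOR_BGR2HSV); m=cv2.inRange(hsv,(22,150,120),(32,255,255))
print(np.argwhere(m).mean(0)[::-1])
E
```

```text
scene [(np.int32(16), array([141.5625, 139.8125]))]
0.04 [140.2594 139.663 ]
0.045 [139.2393 140.8159]
0.05 [138.2133 141.9755]
eye [ 0.5761 -0.2991  0.1289] label [ 0.648  -0.3004  0.06  ] along 0.09953523446274917 perp 0.0028519927653077675 perpvec [ 0.002  -0.0005  0.002 ] qd 0.023600356934479042
[281.5 253. ]
```

Emit:
{"method": "drive_tool", "body": {"motion": [0,0,0,0,0,0,25,0,0,0,0,0,0,25,0,0,0,0,0,0,25,0,0,0,0,0,0,25,0,0,0,0,0,0,25,0,0,0,0,0,0,25,0,0,0,0,0,0,25,0,0,0,0,0,0,25]}}

```text
t: 32.3
tcp_pos: [0.4731, -0.2959, 0.151]
tool_rot: [0.008, 1.0, 0.002, -0.002]
force: [0.6, 0.0, -2.0]
finger_gap: 0.368
```

Emit:
{"method": "drive_tool", "body": {"motion": [0,0,0,0,0,0,25,0,0,0,0,0,0,25,0,0,0,0,0,0,25,0,0,0,0,0,0,25,0,0,0,0,0,0,25,0,0,0,0,0,0,25,0,0,0,0,0,0,25,0,0,0,0,0,0,25]}}

```text
t: 33.3
tcp_pos: [0.4731, -0.2959, 0.151]
tool_rot: [0.008, 1.0, 0.002, -0.002]
force: [1.0, 0.3, -0.2]
finger_gap: 0.361
```

```bash
python3 chk.py; python3 d.py .466 .4007 .18 175.03
```

```text
scene []
0.04 [140.2414 139.6541]
0.045 [139.221  140.8069]
0.05 [138.1948 141.9663]
eye [ 0.5761 -0.2992  0.1289] label [ 0.648  -0.3004  0.06  ] along 0.09954613217251417 perp 0.0028648712458738783 perpvec [ 0.002  -0.0004  0.002 ] qd 0.0009795948172757916
tcp [ 0.4731 -0.2959  0.151 ] mm [ 18.2 696.5 -26. ] deg [ 0.2 -0.3  4.1] F [-0.7 -0.8 -1.2] gap 0.364 t 33.35 q [-0.76  0.55  1.67  0.    0.93 -2.31]
```

Run:
```python
from h import *
s=snap("scene"); crop(s,"sc10",60,100,260,250,4)
```

```text
(no output)
```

View pics/sc10.png

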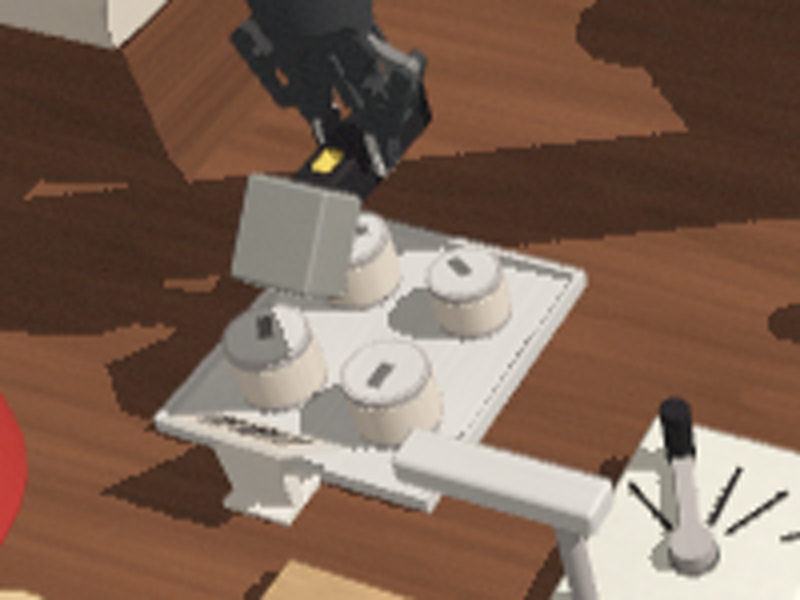

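Emit:
{"method": "drive_tool", "body": {"motion": [0,10,-15,0,0,0,25,2,50,-28,0,0,0,25,4,100,-28,0,0,0.5,25,6,150,-28,0,0,1,25,8,200,-28,0,0,1.5,25,10,250,-28,0,0,2,25,12,300,-28,0,0,2.5,25,14,350,-28,0,0,3,25]}}

```text
t: 34.4
tcp_pos: [0.4646, 0.0562, 0.1817]
tool_rot: [0.034, 0.999, 0.002, -0.001]
force: [0.0, -0.0, -1.3]
finger_gap: 0.364
```

```bash
python3 d.py .466 .4007 .18 175.03
```

```text
tcp [0.4646 0.0562 0.1817] mm [ 22.1 343.8   3.2] deg [ 0.2 -0.2  1.1] F [ 0.  -0.  -1.3] gap 0.364 t 34.4 q [-0.12  0.4   1.87  0.01  0.88 -1.63]
```

Emit:
{"method": "drive_tool", "body": {"motion": [3,50,0,0,0,0.3,25,7,105,0,0,0,0.6,25,11,160,0,0,0,1,25,15,215,0,0,0,1.1,25,19,270,0,0,0,1.1,25,22,320,0,0,0,1.1,25,22,344,0,0,0,1.1,25,22,344,0,0,0,1.1,25]}}

```text
t: 35.4
tcp_pos: [0.4655, 0.403, 0.1841]
tool_rot: [0.042, 0.999, 0.003, -0.001]
force: [0.3, -0.4, -0.8]
finger_gap: 0.363
```

```bash
python3 d.py .466 .4007 .0594 175.03
```

```text
tcp [0.4655 0.403  0.1841] mm [ -0.9  -2.9 124.7] deg [ 0.3 -0.1  0.2] F [ 0.3 -0.4 -0.8] gap 0.363 t 35.4 q [ 0.53  0.57  1.51  0.01  1.07 -0.96]
```

Emit:
{"method": "drive_tool", "body": {"motion": [-1,-2.5,0,0.2,0,0.2,25,-1,-2.5,0,0.2,0,0.2,25,-1,-2.5,40,0.2,0,0.2,25,-1,-2.5,80,0.2,0,0.2,25,-1,-2.5,100,0.2,0,0.2,25,-1,-2.5,106,0.2,0,0.2,25,-1,-2.5,106,0.2,0,0.2,25]}}

```text
t: 36.28
tcp_pos: [0.4666, 0.4006, 0.0784]
tool_rot: [0.044, 0.999, 0.001, -0.001]
force: [-0.9, 0.4, -0.9]
finger_gap: 0.363
```

```bash
python3 d.py .466 .4007 .0594 175.03
```

```text
tcp [0.4666 0.4006 0.0784] mm [ 0.6  0.  19. ] deg [ 0.1 -0.1 -0.1] F [-0.9  0.4 -0.9] gap 0.363 t 36.275 q [ 0.53  0.71  1.58  0.    0.85 -0.96]
```

Emit:
{"method": "drive_tool", "body": {"motion": [0.5,0,8,0,0,0,25,0.5,0,14,0,0,0,25,0.5,0,18,0,0,0,25,0.5,0,20,0,0,0,25,0.5,0,20,0,0,0,25]}}

```text
t: 36.9
tcp_pos: [0.466, 0.4008, 0.0586]
tool_rot: [0.044, 0.999, 0.001, -0.001]
force: [-0.5, -0.6, -0.4]
finger_gap: 0.363
```

```bash
python3 d.py .466 .4007 .0584 175.03
```

```text
tcp [0.466  0.4008 0.0586] mm [ 0.  -0.1  0.2] deg [ 0.1 -0.1 -0.1] F [-0.5 -0.6 -0.4] gap 0.363 t 36.9 q [ 0.53  0.74  1.58  0.    0.81 -0.96]
```

Emit:
{"method": "drive_tool", "body": {"motion": [0,0,1,0,0,0,25,0,0,1,0,0,0,60,0,0,1,0,0,0,65,0,0,0,0,0,0,65,0,0,0,0,0,0,65,0,0,-40,0,0,0,65,0,0,-90,0,0,0,60,0,0,-142,0,0,0,55]}}

```text
t: 37.9
tcp_pos: [0.4659, 0.4002, 0.2015]
tool_rot: [0.044, 0.999, 0.001, -0.001]
force: [-0.1, 1.2, -0.9]
finger_gap: 0.645
```

```bash
python3 - <<'E'
from h import *
s=snap("wrist"); cv2.imwrite("pics/w11.png",s["color"][:,:,::-1])
s=snap("scene"); crop(s,"sc11",330,110,530,290,4)
E
python3 d.py .57 .06 .2 180
```

```text
tcp [0.4698 0.4027 0.2072] mm [-129.9 -332.6    5.2] deg [ 0.5  0.6 -5.1] F [-0.6  0.8  0.3] gap 0.643 t 38.0 q [ 0.53  0.54  1.48  0.    1.1  -0.96]
```

View pics/w11.png

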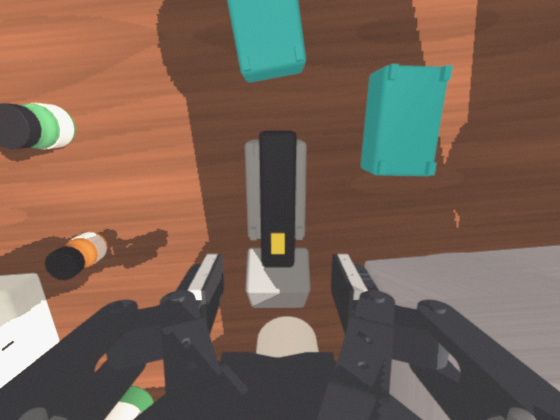

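View pics/sc11.png

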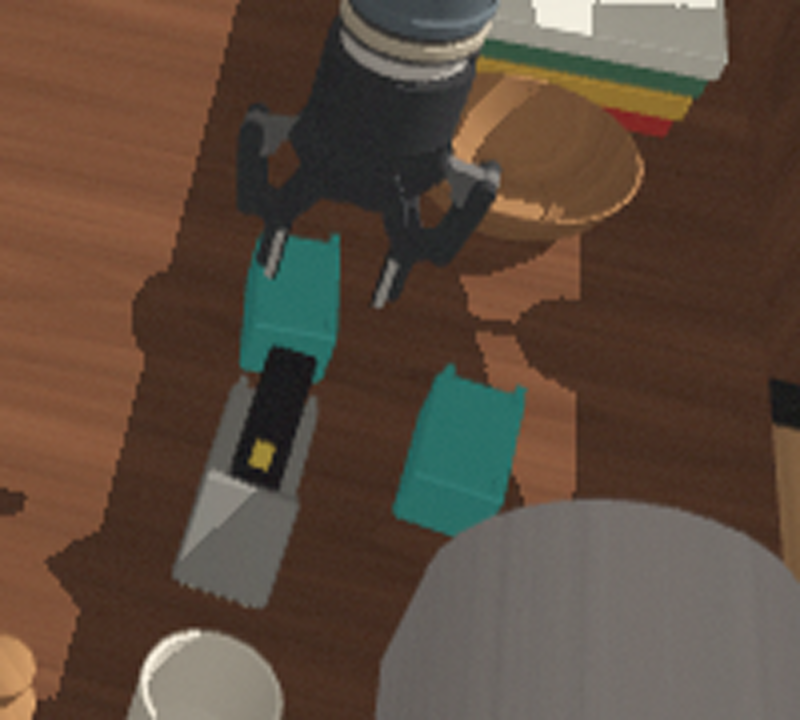

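```bash
python3 d.py .574 -.022 .18 180
```

```text
tcp [0.4698 0.4027 0.2072] mm [-140.9 -414.2   24.5] deg [ 0.5  0.6 -5.1] F [-0.6  0.8  0.3] gap 0.643 t 38.0 q [ 0.53  0.54  1.48  0.    1.1  -0.96]
```

Emit:
{"method": "drive_tool", "body": {"motion": [-10,-40,10,0,0,-1,50,-30,-100,20,0,0,-2,50,-50,-160,25,0,0,-3,50,-70,-220,26,0,0,-4,50,-90,-280,26,0,0,-5,50,-110,-340,26,0,0,-5,50,-130,-400,26,0,0,-5,50,-141,-413,26,0,0,-5,50]}}

```text
t: 39.0
tcp_pos: [0.5745, -0.0245, 0.1778]
tool_rot: [0.003, 1.0, 0.004, 0.005]
force: [-0.2, 0.7, 0.1]
finger_gap: 0.583
```

```bash
python3 d.py .574 -.022 .079 180
python3 - <<'E'
from h import *
s=snap("wrist"); cv2.imwrite("pics/w12.png",s["color"][:,:,::-1])
print(proj(s,[.574,-.022,.105]))
E
```

```text
tcp [ 0.5745 -0.0245  0.1778] mm [ 1.5  1.6 98.8] deg [ 0.5  0.6 -0.3] F [-0.2  0.7  0.1] gap 0.583 t 39.0 q [-0.24  0.52  1.62  0.01  0.99 -1.81]
[280.4169 221.9793]
```

View pics/w12.png

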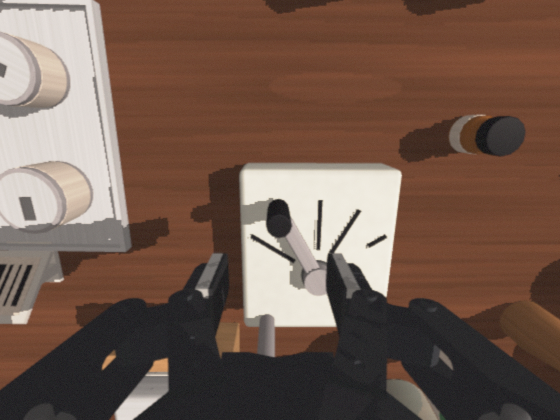

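Emit:
{"method": "drive_tool", "body": {"motion": [1.5,1.5,0,0.5,0.6,0,50,1.5,1.5,40,0.5,0.6,0,50,1.5,1.5,80,0.5,0.6,0,50,1.5,1.5,96,0.5,0.6,0,50,1.5,1.5,99,0.5,0.6,0,50,1.5,1.5,99,0.5,0.6,0,15,1.5,1.5,99,0.5,0.6,0,15,1.5,1.5,99,0.5,0.6,0,15], "force": 25}}

```text
t: 40.05
tcp_pos: [0.5773, -0.0232, 0.0804]
tool_rot: [0.003, 1.0, -0.001, 0.003]
force: [0.8, 2.2, 3.7]
finger_gap: 0.224
```

```bash
python3 lev.py 1.5 1.25 1 .75 .5; python3 d.py .58 .05 .079 180
```

```text
angle 1.528723230672452 r 0.07798983145253988
1.5 [np.float64(0.5744133713111903), np.float64(-0.022150071053692655), 0.078] [2.9 1.  2.4] [-0.1  0.3 -0.3]
1.25 [np.float64(0.5672929620118377), np.float64(-0.0035162101141707758), 0.078] [10.1 19.6  2.3] [-0.1  0.3 -0.3]
1.0 [np.float64(0.5650039999666668), np.float64(0.016299986666733327), 0.078] [12.5 39.4  2.3] [-0.1  0.3 -0.3]
0.75 [np.float64(0.567688801749239), np.float64(0.036066444151372404), 0.078] [ 9.9 59.2  2.3] [-0.1  0.3 -0.3]
0.5 [np.float64(0.57518043938834), np.float64(0.05455417975063259), 0.078] [ 2.5 77.7  2.3] [-0.1  0.3 -0.3]
tcp [ 0.5773 -0.0232  0.0804] mm [-2.3 73.2  1.3] deg [-0.1  0.3 -0.3] F [0.8 2.2 3.7] gap 0.224 t 40.05 q [-0.23  0.67  1.68 -0.    0.79 -1.8 ]
```

Emit:
{"method": "drive_tool", "body": {"motion": [10,20,0,0,0,0,15,12,39,0,0,0,0,15,10,59,0,0,0,0,15,6,70,0,0,0,0,15,3,78,0,0,0,0,15,3,78,0,0,0,0,15,3,78,0,0,0,0,15]}}

```text
t: 40.92
tcp_pos: [0.5725, 0.0554, 0.0804]
tool_rot: [0.003, 1.0, -0.0, 0.0]
force: [-5.4, 0.4, 3.8]
finger_gap: 0.224
```

```bash
python3 lev.py .5
python3 - <<'E'
from h import *
s=snap("scene"); crop(s,"sc13",150,140,350,300,4)
E
```

```text
angle 0.5071634825647751 r 0.08276114279235652
0.5 [np.float64(0.57518043938834), np.float64(0.05455417975063259), 0.078] [-2.7 -0.8  2.4] [-0.   0.1 -0.4]
```

View pics/sc13.png

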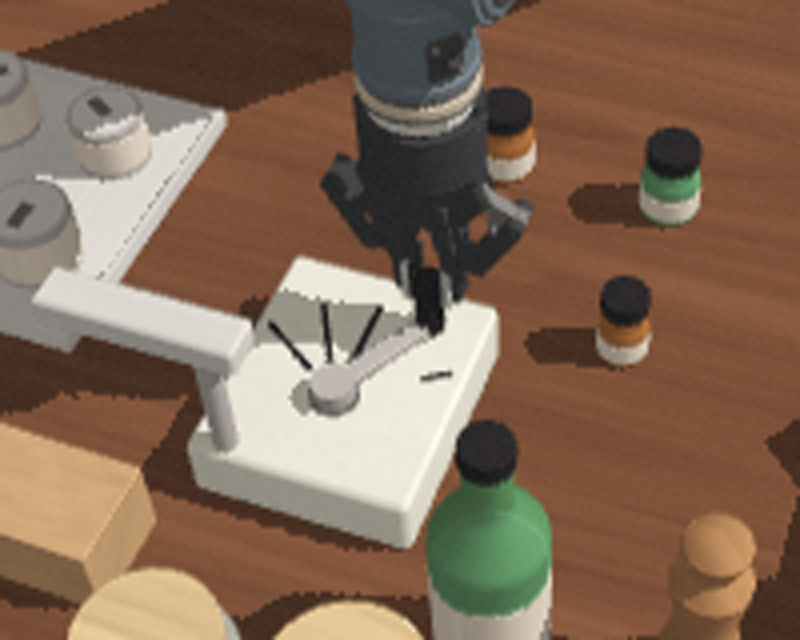

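Emit:
{"method": "drive_tool", "body": {"motion": [-2.5,-0.5,0,0,0,0,15,-2.5,-0.5,0,0,0,0,15,-2.5,-0.5,0,0,0,0,50,-2.5,-0.5,0,0,0,0,50,-2.5,-0.5,0,0,0,0,50,-2.5,-0.5,-50,0,0,0,50,10,-0.5,-100,0,0,0,50,60,60,-130,0,0,0,50]}}

```text
t: 41.98
tcp_pos: [0.5297, 0.0985, 0.2058]
tool_rot: [0.006, 1.0, -0.001, 0.005]
force: [-0.2, 0.7, -0.0]
finger_gap: 0.585
```

Emit:
{"method": "drive_tool", "body": {"motion": [20,50,-20,0,0,0,50,40,100,-20,0,0,0,50,50,150,-20,0,0,0,50,50,160,-20,0,0,0,50,50,160,-20,0,0,0,50]}}

```text
t: 42.6
tcp_pos: [0.4815, 0.2593, 0.2251]
tool_rot: [0.005, 1.0, -0.001, 0.006]
force: [0.3, 0.1, -0.3]
finger_gap: 0.586
```

```bash
python3 look.py topH
python3 - <<'E'
from h import *
s=snap("scene"); cv2.imwrite("pics/sc14.png",s["color"][:,:,::-1]); crop(s,"sc14c",90,140,290,290,4)
print(manip.sense()["t"])
E
```

```text
[192 273  11  69 212] [196.1745 310.8396] [0.241  0.3705 0.025 ]
[290 358  34  33 352] [302.0966 368.517 ] [0.0713 0.0524 0.025 ]
42.7
```

View pics/topH.png

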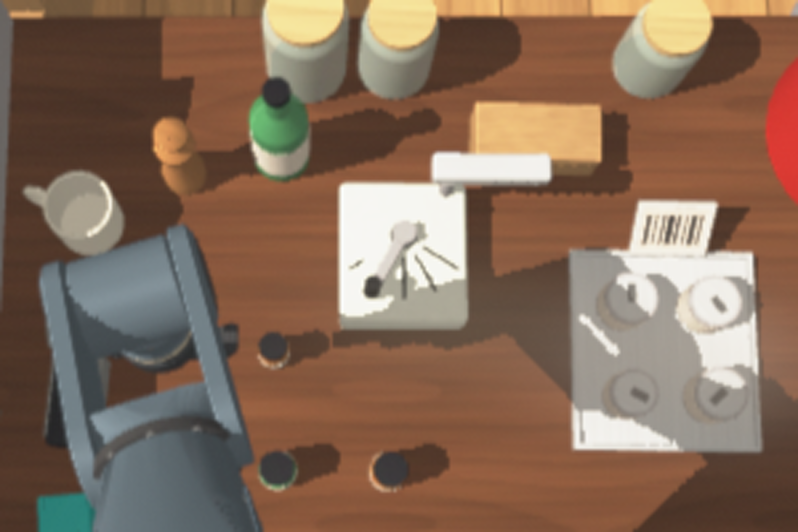

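View pics/sc14c.png

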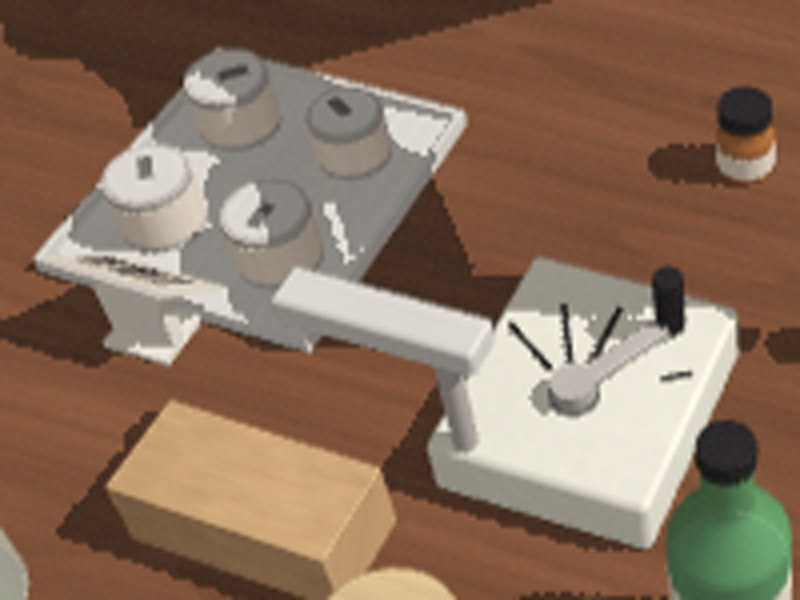

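View pics/sc14.png

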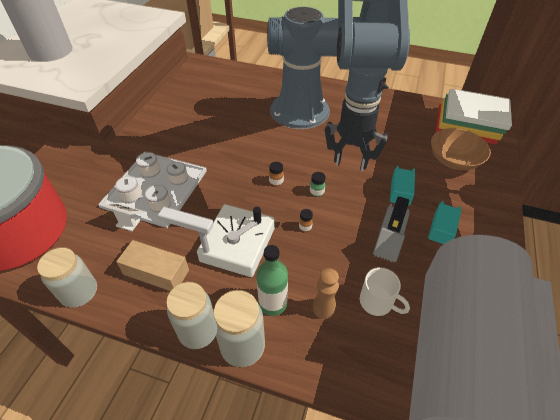

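```bash
python3 -c "
from station import manip
print(manip.sign_off())"
```

```text
the job is handed in; nothing more can be done
None
```

The whole job was carried out and handed in at about 43 s of the 210 s allowed. The hand-in reports no verdict, so everything below comes from my own measurements and the last pictures.

- **Tins:** Four tins were on the counter, three larger and one smaller. All four stand upright in the tray in a 2 x 2 layout in the last pictures. The first one touched down hard, with a wrist reading of about 36 N at that moment (the limit is 120 N). I saw no tin knocked aside.
- **Lever:** I swung it to the third mark, and it measured about 1.49 rad at the grip. I turned it back to the first mark last, measuring about 0.51 rad just before letting go. Afterwards the picture shows it lying over that mark.
- **Scanner:** I held it still for about 2 s, with the eye about 10 cm from the label, about 3 mm off its centre by calculation and facing it squarely. I then set it back in the grey rest within 1 mm of where the gripper took hold, and the pictures show it lying straight between the lips.
- **Other things:** The jars and other bystanders look unmoved in the last pictures, and the arm was clear of everything. I left the turquoise look-alikes alone.

One check failed: on the second look at the held scanner, the colour mask missed its yellow patch. A picture taken right after showed the scanner unmoved. No other check failed or disagreed.

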